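# Set out engine parts for inspection

### The job

Set the engine parts out on the white inspection board: stand every flat cover upright on one of its thin edges, and turn every piston over so that it stands mouth down, crown up. Once they all stand there, slide the lamp dimmer's grip up to the black mark beside its track. Leave the connecting rod, the tape roll and the wrench where they are.

Things in the scene. Friction and masses are not known exactly. Their poses are not given: they have to be found in the camera images.
- cover_a: flat cast aluminium cover, a solid rounded slab 92 mm (x) by 62 mm (y) by 22 mm thick (z), both faces alike, 0.3 kg; origin at its centre. Starts lying flat on the bench. May be absent
- cover_b: flat cast aluminium cover, a solid rounded slab 92 mm (x) by 62 mm (y) by 22 mm thick (z), both faces alike, 0.3 kg; origin at its centre. Starts lying flat on the bench. May be absent
- cover_c: flat cast aluminium cover, a solid rounded slab 92 mm (x) by 62 mm (y) by 22 mm thick (z), both faces alike, 0.3 kg; origin at its centre. Starts lying flat on the bench. May be absent
- piston_a: steel-grey piston, a cup 62 mm across, 66 mm long; flat crown 14 mm thick at one end, open mouth at the other (wall 5 mm). 0.28 kg. Barrel slightly twelve-sided (faces normal to its x and y axes and every 30 degrees), so it stays put on its side. Origin at its centre, mid-height; +z points out of the mouth. Starts mouth up on the bench. May be absent
- piston_b: steel-grey piston, a cup 62 mm across, 66 mm long; flat crown 14 mm thick at one end, open mouth at the other (wall 5 mm). 0.28 kg. Barrel slightly twelve-sided (faces normal to its x and y axes and every 30 degrees), so it stays put on its side. Origin at its centre, mid-height; +z points out of the mouth. Starts mouth up on the bench. May be absent
- board: plain white inspection board with a thin grey border line, fixed on the bench: 300 mm (its x) by 360 mm (its y), 6 mm thick. Origin at the centre of its underside (on the bench top)
- fader (a joint): lamp dimmer grip along its track: 0 to 0.12 m, growing towards the mark; at 0.090 the white line on the grip is level with the black mark. Starts between 0 and 0.03. Friction about 1.5 N; it stays where it is left
- fader_top (a point): centre of the top of the dimmer's black grip, 54.5 mm above the bench. The grip is 28 mm across the track (its x), 20 mm along the track (its y), 40 mm tall. Its +y axis points along the track, the way the joint value grows
- dimmer_mark (a point): point on the track's centre line level with the two black mark lines that flank the slot, on top of the aluminium track base (40 mm wide, 170 mm long, 14 mm tall), fixed to the bench; same axes as the grip
- conrod: dark steel connecting rod, 194 mm long, 22 mm thick, lying flat; bystander, loose. Origin at the middle of its underside
- tape: roll of cream tape, 100 mm across, 36 mm tall, lying flat; bystander, loose. Origin at the centre of its underside
- wrench: steel wrench 170 mm long, lying flat; bystander, loose. Origin on its underside

How it is judged:
On the way, in this order (a step that is already met when the one before it is completed fails the run):
1. every cover stands upright on a thin edge and every piston stands mouth down, all on the board (angle between cover_a's own z axis and vertical between 1.47 and 1.67 rad and x of cover_a in the frame of board between -0.14 and 0.14 m and y of cover_a in the frame of board between -0.17 and 0.17 m and z of cover_a in the frame of board between 0.033 and 0.057 m and linear speed of each of cover_a, cover_b, cover_c, piston_a, piston_b below 0.03 m/s and angle between cover_b's own z axis and vertical between 1.47 and 1.67 rad and x of cover_b in the frame of board between -0.14 and 0.14 m and y of cover_b in the frame of board between -0.17 and 0.17 m and z of cover_b in the frame of board between 0.033 and 0.057 m and angle between cover_c's own z axis and vertical between 1.47 and 1.67 rad and x of cover_c in the frame of board between -0.14 and 0.14 m and y of cover_c in the frame of board between -0.17 and 0.17 m and z of cover_c in the frame of board between 0.033 and 0.057 m and angle between each of piston_a, piston_b's own z axis and vertical above 3.04 rad and x of piston_a in the frame of board between -0.14 and 0.14 m and y of piston_a in the frame of board between -0.17 and 0.17 m and z of piston_a in the frame of board between 0.034 and 0.044 m and x of piston_b in the frame of board between -0.14 and 0.14 m and y of piston_b in the frame of board between -0.17 and 0.17 m and z of piston_b in the frame of board between 0.034 and 0.044 m), for 0.3 s.
2. then the dimmer grip is slid to the mark (value of joint fader between 0.082 and 0.098 m), for 0.2 s.
At the end, for the whole second after the job is handed in: Every cover present stands on a thin edge and every piston present stands mouth down (each within 0.1 rad), at rest on the board's top, its centre 10 mm or more inside the edge; the dimmer grip is within 8 mm of the mark (joint 0.082 to 0.098 m) (all of step 1 and all of step 2); the robot touches nothing.
It fails at once if the connecting rod is moved more than 4 cm (distance of conrod from where it was at the start of the episode above 0.04 m).
It fails at once if the tape roll is moved more than 4 cm (distance of tape from where it was at the start of the episode above 0.04 m).
It fails at once if the wrench is moved more than 4 cm (distance of wrench from where it was at the start of the episode above 0.04 m).
Of cover_a, cover_b, cover_c only 2 to 3 are there at a start; the rules pass over those that are not, and their reading is None.
Of piston_a, piston_b only 1 to 2 are there at a start; the rules pass over those that are not, and their reading is None.
At some moment in a run one of cover_a, cover_b, cover_c, piston_a, piston_b may be knocked a few centimetres aside while the robot is not near it.
Once in a run the grip may slacken for a moment while it holds something.
It also fails if it takes over 210 s, if anything falls off the work surface, if the arm or the gripper's body presses on something with over 40 N, if the wrist force passes 120 N, or if a joint passes its speed limit or range.

### The arm

A 6-joint arm with a two-finger parallel gripper is mounted at the origin on the work surface. World frame = base frame: x ahead of the robot, y to its left, z up, the work surface at z = 0. Lengths are in m, angles in rad, forces in N, time in s.
With the tool pointing down it reaches from about 0.325 to 0.875 m from the base axis. Payload 4.4 kg.
Tool frame: the origin (TCP) lies at the very end of the fingers, on their centre line; the grasp point (between the pads) lies 19 mm behind it; z points along the fingers, y is the line along which they close (so a half turn about z gives the same grasp; the last joint's range is limited). The gripper opens to 85 mm and grips with 20 to 120 N. Pads are 22 mm wide; open, the fingers measure 114 mm over their backs; the gripper's body (76 mm by 85 mm) begins 54 mm behind the grasp point. The pads swing forward as they close: fully open they stand 13 mm farther back than shut.
Start: joints at [1.103, 0.207, 1.542, -0, 1.393, -0.15], TCP at [0.18, 0.546, 0.231] pointing down, gripper open.
Joint ranges: [-2.73, 2.73], [-0.86, 2.22], [0.23, 2.46], [-1.11, 4.25], [0.08, 2.63], [-2.82, 2.82]. Speed limits (rad/s): [2.79, 2.79, 3.14, 3.14, 3.14, 3.14].

### API

Orientations are given as a unit quaternion [x, y, z, w].
In Python, from plant import monitor, camera, robot gives the robot as it stands.
- The arm moves only by the tool step_arm, never from a script. Its argument "moves" is a list of rows, each an object with "dp": the shift along the tool's x, y, z in m, a list of three; "rotation": the turn, a rotation vector about the tool's x, y, z in rad, a list of three. A call has 1 to 20 rows; each row is the pose to reach, as a shift and turn from the pose commanded when the call began, along the tool's axes at that moment; what a row does not reach only later rows make up. A row lasts 1/8 s, in which the tool goes at most 62.5 mm and 10.7 degrees, less where a joint would pass 70% of its speed; a pose out of reach is approached as far as the arm can. A call with a gripper value outside its range is refused whole. "grip" is the opening, from -1 (shut) to 1 (fully open), set as the call begins (left out, the last holds). The fingers move at their own pace and stop on an object; "newtons" is the grip in N (left out, the last holds). Time passes only in rows, so rows that repeat a pose let the fingers close. It gives the time, the measured TCP pose, the force, the opening and the grip force at its end, in the units of the state.
- monitor.get_state(): the state, without advancing time (a new reading comes with each control period).
- camera(name): name is "side" or "top"; returns a dict with "image" (384x512x3 uint8, red, green, blue), "fx", "fy", "cx", "cy" (pixels), "R" (3x3) and "t" (3): a world point X has camera coordinates R X + t. Camera axes: x right, y down, z forward; pixel columns grow to the right and rows downward; lengths in m; the calibration is good to about 2 mm. A picture is of the moment at which its call begins. There is no depth.
- robot.job_done(): hands the job in; it is judged then, once.
The state is a dict: "clock": time; "joint_positions": joint angles; "qvel": joint speeds; "effort": joint torques, N m; "eef_pos": TCP position; "orientation": TCP orientation; "wrist_force": force on the tool from outside, world axes, zero at the start; "ft_torque": the same for the moment, N m; "width": finger opening in m; "finger_force": force on a finger pad.
Only numpy, scipy, OpenCV 4.12 (cv2) and the standard library are available. Lean on these libraries where they do the work, as an engineer would, in place of code of your own. Each camera call takes 0.05 s, during which the arm holds its last target. There are 200 camera calls.

## Working session

There is one attempt and no reset: what is moved stays moved. The work goes in short steps, Python scripts to look and compute and a tool call to move; the robot and the scene stay as the last step left them, time stands still between calls to the robot, and variables do not carry over. Pictures are saved under pics/ and viewed, at most 16 in all, crops included, and the job is handed in when it is done.

Besides the shell and the picture viewer there is one more tool, called after "Emit:" by a JSON object that holds its "method" and its "body". step_arm: Moves the arm, as the interface text tells. Its arguments: {"type":"object","properties":{"moves":{"type":"array","items":{"type":"object","properties":{"dp":{"type":"array","items":{"type":"number"}},"rotation":{"type":"array","items":{"type":"number"}}}}},"grip":{"type":"number"},"newtons":{"type":"number"}},"required":["moves"]}

```bash
ls; mkdir -p pics
python3 - <<'E'
from plant import monitor, camera, robot
import cv2,numpy as np,pickle
s=monitor.get_state();print(s)
for n in("top","side"):
    c=camera(n);pickle.dump(c,open(n+'0.pkl','wb'));cv2.imwrite(f'pics/{n}0.png',cv2.resize(c['image'][:,:,::-1],(800,600),interpolation=cv2.INTER_CUBIC));print(n,c['fx'],c['cx'],c['cy'],np.round(c['R'],3).tolist(),c['t'])
E
```

```text
pics
{'clock': 0.0, 'joint_positions': array([ 1.10254465e+00,  2.07395627e-01,  1.54300589e+00, -7.40807185e-06,
        1.39349063e+00, -1.50477636e-01]), 'qvel': array([-0.00061003, -0.00027209, -0.00168252, -0.00127522, -0.00013161,
        0.00208133]), 'effort': array([-1.38208492e-03, -3.83037758e+01, -2.91593510e+01, -2.80962540e-04,
        1.07153272e-02,  1.06996166e-05]), 'eef_pos': array([0.17930656, 0.54551036, 0.23011497]), 'orientation': array([ 1.58218589e-01,  9.87403441e-01, -1.09627345e-03, -3.46571828e-04]), 'wrist_force': array([0.17207096, 0.72603784, 0.60120615]), 'ft_torque': array([ 0.04315604,  0.02968157, -0.03512937]), 'finger_force': 0.0, 'width': 0.08506596880767554}
top 495.32397928267216 256.61162939325476 186.23882856485395 [[-0.01, -1.0, 0.017], [-0.995, 0.008, -0.096], [0.096, -0.018, -0.995]] [-0.0165764   0.60181698  1.38641888]
side 371.6807647885292 253.94604482674305 198.88448830237544 [[0.905, -0.425, -0.01], [-0.288, -0.595, -0.75], [0.313, 0.682, -0.661]] [-0.5411482   0.21917064  0.90512321]
```

View pics/top0.png

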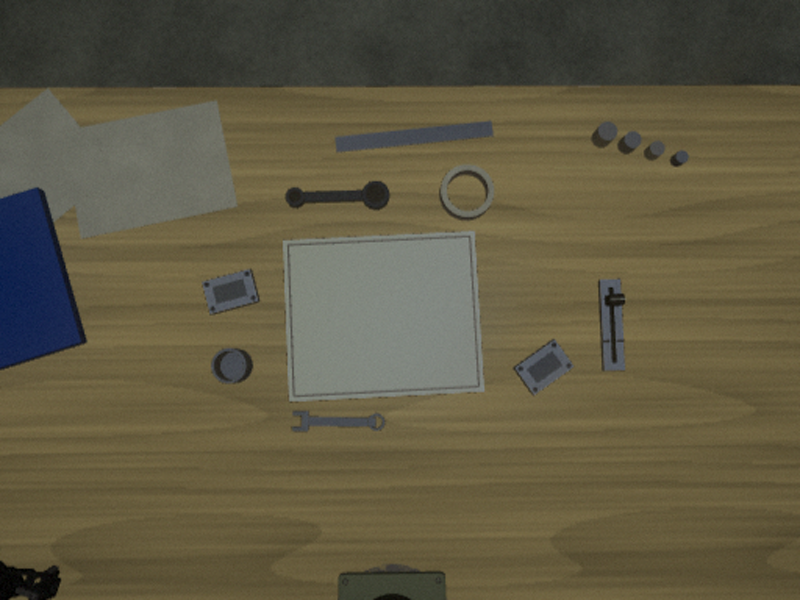

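View pics/side0.png

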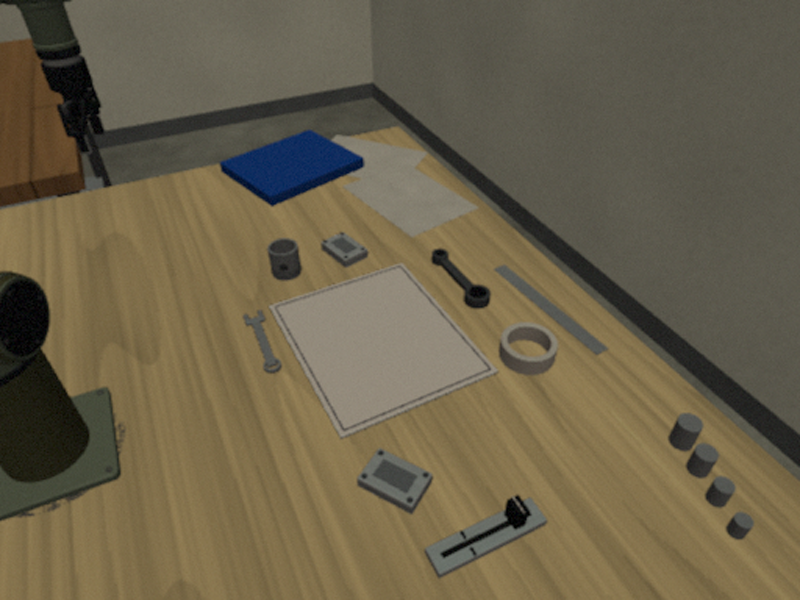

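The top view shows two covers at about (231,291) and (543,367), one piston at (231,365), and the board spanning (284..484, 233..401). The dimmer grip is at (614,299), with its mark near row 341. The side view confirms two covers and one mouth-up piston, and the third cover and second piston are absent.

```bash
cat > h.py <<'E'
from plant import monitor, camera, robot
import cv2,numpy as np
from scipy.spatial.transform import Rotation as Rn
def ray(c,uv,z):
    uv=np.atleast_2d(np.asarray(uv,float))
    d=np.c_[(uv[:,0]-c['cx'])/c['fx'],(uv[:,1]-c['cy'])/c['fy'],np.ones(len(uv))]@c['R']
    o=-c['R'].T@c['t']
    return o+d*((z-o[2])/d[:,2:])
def proj(c,X):
    p=c['R']@np.asarray(X,float)+c['t'];return c['fx']*p[0]/p[2]+c['cx'],c['fy']*p[1]/p[2]+c['cy']
def go(pos,zdir,ydir):
    """shift and turn (tool axes) to reach TCP pos with tool z along zdir, closing line ~ydir"""
    s=monitor.get_state();R0=Rn.from_quat(s['orientation'])
    z=np.array(zdir,float);z/=np.linalg.norm(z)
    y=np.array(ydir,float);y-=z*(y@z);y/=np.linalg.norm(y)
    best=None
    for sg in(1,-1):
        R=Rn.from_matrix(np.c_[np.cross(sg*y,z),sg*y,z])
        rv=(R0.inv()*R).as_rotvec()
        print('flip',sg,'dp',np.round(R0.inv().apply(np.array(pos)-s['eef_pos']),4).tolist(),'rot',np.round(rv,3).tolist())
def st():
    s=monitor.get_state();M=Rn.from_quat(s['orientation']).as_matrix()
    print('t',round(s['clock'],2),'q',np.round(s['joint_positions'],2),'p',np.round(s['eef_pos'],4),'z',np.round(M[:,2],3),'y',np.round(M[:,1],3),'F',np.round(s['wrist_force'],1),'w',round(s['width'],4),'ff',round(s['finger_force'],1))
def blobs(c,roi,z,smax=60,vmin=0,vmax=255):
    """low-saturation blobs in roi (u0,v0,u1,v1) cast to plane z"""
    im=c['image'];hsv=cv2.cvtColor(im,cv2.COLOR_RGB2HSV)
    m=((hsv[...,1]<smax)&(hsv[...,2]>=vmin)&(hsv[...,2]<=vmax)).astype(np.uint8)
    k=np.zeros_like(m);u0,v0,u1,v1=roi;k[v0:v1,u0:u1]=1
    m=cv2.morphologyEx(m*k,cv2.MORPH_CLOSE,np.ones((3,3),np.uint8))
    out=[]
    for q in cv2.findContours(m,cv2.RETR_EXTERNAL,cv2.CHAIN_APPROX_NONE)[0]:
        if cv2.contourArea(q)<60: continue
        P=ray(c,q.reshape(-1,2),z)[:,:2]
        r=cv2.minAreaRect((P*1000).astype(np.float32));b=cv2.boxPoints(r)
        e=b[1]-b[0];f=b[2]-b[1];e=e if np.hypot(*e)>np.hypot(*f) else f
        out.append((np.round(r[0],1),np.round(sorted(r[1]),1),round(float(np.degrees(np.arctan2(e[1],e[0]))),1)))
        print('centre mm',out[-1][0],'size',out[-1][1],'long axis deg',out[-1][2],'uv bbox',cv2.boundingRect(q))
    return out
E
python3 - <<'E'
from h import *
import pickle
c=pickle.load(open('top0.pkl','rb'));k=.64
R=lambda a,b,d,e:tuple(int(x*k) for x in(a,b,d,e))
hsv=cv2.cvtColor(c['image'],cv2.COLOR_RGB2HSV)
for n,u,v in(('wood',543,430),('cover',523,370),('piston',215,360),('paint',543,367)): print(n,hsv[int(v*k),int(u*k)])
for n,r,z in(('cov1',(190,255,272,325),.022),('piston',(195,335,270,395),.066),('cov2',(500,325,588,408),.022),('board',(275,222,494,412),.006),('dim',(590,265,636,380),.014),('wrench',(285,404,395,440),.008),('tape',(430,158,505,226),.036),('conrod',(275,172,400,214),.02)):
    print(n);blobs(c,R(*r),z,90)
print('grip',ray(c,np.array([[614*k,299*k]]),.0545),'mark',ray(c,np.array([[613*k,341*k]]),.014))
b=np.array([[284,241],[474,233],[484,390],[290,401]])*k
print(ray(c,b,.006))
E
```

```text
wood [ 22 102 108]
cover [108  20  63]
piston [120   4  58]
paint [110  24  63]
cov1
centre mm [605.1 290.4] size [66.9 95.2] long axis deg -75.3 uv bbox (129, 172, 37, 30)
piston
centre mm [470.2 278.3] size [62.9 71.4] long axis deg 89.4 uv bbox (135, 222, 27, 24)
cov2
centre mm [ 461.5 -280.7] size [65.3 96.4] long axis deg -55.5 uv bbox (328, 217, 40, 37)
board
centre mm [553.8   2.5] size [323.3 395.5] long axis deg -88.7 uv bbox (179, 147, 137, 113)
dim
centre mm [ 538.5 -411.8] size [ 49.5 171.4] long axis deg -2.0 uv bbox (383, 178, 18, 60)
wrench
centre mm [367.7  94.2] size [ 39.4 168.3] long axis deg 89.4 uv bbox (187, 262, 60, 15)
tape
centre mm [ 784.9 -143.4] size [100.3 105.8] long axis deg -45.4 uv bbox (281, 104, 36, 38)
conrod
centre mm [782.4  93.8] size [ 53.2 191.7] long axis deg 89.7 uv bbox (183, 116, 67, 19)
grip [[ 0.58143312 -0.40569199  0.0545    ]] mark [[ 0.50705027 -0.4129483   0.014     ]]
[[ 0.69944065  0.19469312  0.006     ]
 [ 0.71198528 -0.1607316   0.006     ]
 [ 0.4195971  -0.17353945  0.006     ]
 [ 0.40342386  0.18245735  0.006     ]]
```

Run:
```python
from h import *
go([.607,.292,.15],[0,0,-1],[.967,.254,0])
```

```text
flip 1 dp [-0.4855, -0.107, 0.0803] rot [-0.002, 0.001, 0.996]
flip -1 dp [-0.4855, -0.107, 0.0803] rot [-0.001, -0.002, -2.145]
```

Emit:
{"method": "step_arm", "body": {"moves": [{"dp": [-0.4855, -0.107, 0.0803], "rotation": [-0.002, 0.001, 0.996]}, {"dp": [-0.4855, -0.107, 0.0803], "rotation": [-0.002, 0.001, 0.996]}, {"dp": [-0.4855, -0.107, 0.0803], "rotation": [-0.002, 0.001, 0.996]}, {"dp": [-0.4855, -0.107, 0.0803], "rotation": [-0.002, 0.001, 0.996]}, {"dp": [-0.4855, -0.107, 0.0803], "rotation": [-0.002, 0.001, 0.996]}, {"dp": [-0.4855, -0.107, 0.0803], "rotation": [-0.002, 0.001, 0.996]}, {"dp": [-0.4855, -0.107, 0.0803], "rotation": [-0.002, 0.001, 0.996]}, {"dp": [-0.4855, -0.107, 0.0803], "rotation": [-0.002, 0.001, 0.996]}, {"dp": [-0.4855, -0.107, 0.0803], "rotation": [-0.002, 0.001, 0.996]}, {"dp": [-0.4855, -0.107, 0.0803], "rotation": [-0.002, 0.001, 0.996]}, {"dp": [-0.4855, -0.107, 0.0803], "rotation": [-0.002, 0.001, 0.996]}], "grip": 1}}

```text
clock: 1.48
eef_pos: [0.6062, 0.2939, 0.151]
orientation: [0.61, 0.792, 0.001, -0.001]
wrist_force: [0.2, 0.2, -0.3]
width: 0.0855
finger_force: 0.0
```

Emit:
{"method": "step_arm", "body": {"moves": [{"dp": [0, 0, 0], "rotation": [0, 0.15, 0]}, {"dp": [0, 0, 0], "rotation": [0, 0.3, 0]}, {"dp": [0, 0, 0], "rotation": [0, 0.3, 0]}]}}

```text
clock: 1.85
eef_pos: [0.6069, 0.2916, 0.1507]
orientation: [0.605, 0.782, 0.091, -0.118]
wrist_force: [0.0, -0.9, -0.3]
width: 0.0854
finger_force: 0.0
```

```bash
python3 -c "
from h import *
st()"
```

```text
t 1.85 q [ 0.18  0.47  1.4   0.31  1.31 -0.16] p [0.6069 0.2916 0.1507] z [-0.075  0.286 -0.955] y [ 0.968  0.252 -0.   ] F [ 0.  -0.9 -0.3] w 0.0854 ff 0.0
```

```bash
python3 -c "
from h import *
go([.601,.311,.06],[0,0,-1],[.967,.254,0])
go([.601,.311,.003],[0,0,-1],[.967,.254,0])"
```

```text
flip 1 dp [-0.0075, -0.0008, 0.0926] rot [0.0, -0.3, -0.002]
flip -1 dp [-0.0075, -0.0008, 0.0926] rot [-0.47, -0.0, 3.104]
flip 1 dp [-0.0244, -0.0008, 0.147] rot [0.0, -0.3, -0.002]
flip -1 dp [-0.0244, -0.0008, 0.147] rot [-0.47, -0.0, 3.104]
```

Emit:
{"method": "step_arm", "body": {"moves": [{"dp": [-0.0075, -0.001, 0.0926], "rotation": [0, -0.3, 0]}, {"dp": [-0.0075, -0.001, 0.0926], "rotation": [0, -0.3, 0]}, {"dp": [-0.0075, -0.001, 0.0926], "rotation": [0, -0.3, 0]}, {"dp": [-0.012, -0.001, 0.107], "rotation": [0, -0.3, 0]}, {"dp": [-0.0165, -0.001, 0.122], "rotation": [0, -0.3, 0]}, {"dp": [-0.021, -0.001, 0.136], "rotation": [0, -0.3, 0]}, {"dp": [-0.0244, -0.001, 0.147], "rotation": [0, -0.3, 0]}, {"dp": [-0.0244, -0.001, 0.147], "rotation": [0, -0.3, 0]}, {"dp": [-0.0244, -0.001, 0.147], "rotation": [0, -0.3, 0]}]}}

```text
clock: 2.98
eef_pos: [0.6019, 0.3123, 0.0037]
orientation: [0.611, 0.792, 0.001, -0.0]
wrist_force: [-0.1, 0.3, -0.6]
width: 0.0852
finger_force: 0.0
```

Emit:
{"method": "step_arm", "body": {"moves": [{"dp": [0, 0, 0], "rotation": [0, 0, 0]}, {"dp": [0, 0, 0], "rotation": [0, 0, 0]}, {"dp": [0, 0, 0], "rotation": [0, 0, 0]}, {"dp": [0, 0, 0], "rotation": [0, 0, 0]}, {"dp": [0, 0, 0], "rotation": [0, 0, 0]}, {"dp": [0, 0, 0], "rotation": [0, 0, 0]}, {"dp": [0, 0, 0], "rotation": [0, 0, 0]}, {"dp": [0, 0, 0], "rotation": [0, 0, 0]}], "grip": -1, "newtons": 60}}

```text
clock: 3.98
eef_pos: [0.6024, 0.3128, 0.0047]
orientation: [0.611, 0.792, 0.002, 0.0]
wrist_force: [-0.4, 1.0, 5.8]
width: 0.0605
finger_force: 68.3
```

```bash
python3 -c "
from h import *
st()"
```

```text
t 3.98 q [0.35 0.66 1.41 0.   1.07 0.09] p [0.6024 0.3128 0.0047] z [ 0.003  0.003 -1.   ] y [0.967 0.254 0.003] F [-0.4  1.   5.8] w 0.0605 ff 68.3
```

Emit:
{"method": "step_arm", "body": {"moves": [{"dp": [0, 0, -0.04], "rotation": [0, 0, 0]}, {"dp": [0, 0, -0.09], "rotation": [0, 0, 0]}, {"dp": [0, 0, -0.14], "rotation": [0, 0, 0]}, {"dp": [0, 0, -0.19], "rotation": [0, 0, 0]}, {"dp": [0, 0, -0.2], "rotation": [0, 0, 0]}]}}

```text
clock: 4.6
eef_pos: [0.6034, 0.3128, 0.2074]
orientation: [0.611, 0.792, 0.004, 0.002]
wrist_force: [0.5, 0.5, -1.6]
width: 0.0605
finger_force: 67.4
```

```bash
python3 -c "
from h import *
st()
go([.62,.13,.2],[0,1,0],[1,0,0])"
```

```text
t 4.6 q [0.35 0.44 1.29 0.   1.4  0.09] p [0.6034 0.3128 0.2074] z [ 0.008  0.005 -1.   ] y [0.967 0.254 0.009] F [ 0.5  0.5 -1.6] w 0.0605 ff 67.4
flip 1 dp [-0.181, -0.0305, 0.0067] rot [-0.195, 1.558, 0.208]
flip -1 dp [-0.181, -0.0305, 0.0067] rot [-2.077, -0.26, -2.084]
```

Emit:
{"method": "step_arm", "body": {"moves": [{"dp": [-0.181, -0.03, 0.0067], "rotation": [-0.195, 1.558, 0.208]}, {"dp": [-0.181, -0.03, 0.0067], "rotation": [-0.195, 1.558, 0.208]}, {"dp": [-0.181, -0.03, 0.0067], "rotation": [-0.195, 1.558, 0.208]}, {"dp": [-0.181, -0.03, 0.0067], "rotation": [-0.195, 1.558, 0.208]}, {"dp": [-0.181, -0.03, 0.0067], "rotation": [-0.195, 1.558, 0.208]}, {"dp": [-0.181, -0.03, 0.0067], "rotation": [-0.195, 1.558, 0.208]}, {"dp": [-0.181, -0.03, 0.0067], "rotation": [-0.195, 1.558, 0.208]}, {"dp": [-0.181, -0.03, 0.0067], "rotation": [-0.195, 1.558, 0.208]}, {"dp": [-0.181, -0.03, 0.0067], "rotation": [-0.195, 1.558, 0.208]}, {"dp": [-0.181, -0.03, 0.0067], "rotation": [-0.195, 1.558, 0.208]}, {"dp": [-0.181, -0.03, 0.0067], "rotation": [-0.195, 1.558, 0.208]}, {"dp": [-0.181, -0.03, 0.0067], "rotation": [-0.195, 1.558, 0.208]}]}}

```text
clock: 6.1
eef_pos: [0.6187, 0.1294, 0.1971]
orientation: [0.502, 0.5, 0.498, -0.5]
wrist_force: [0.4, 0.2, -2.0]
width: 0.0603
finger_force: 67.7
```

```bash
python3 -c "
from h import *
st()
go([.62,.13,.09],[0,1,0],[1,0,0])
c=camera('side');cv2.imwrite('pics/side1.png',cv2.resize(c['image'][:,:,::-1],(800,600)))
"
```

```text
t 6.1 q [-0.43  0.8   1.49  1.28  1.88 -0.76] p [0.6187 0.1294 0.1971] z [-0.001  1.    -0.004] y [ 1.     0.001 -0.005] F [ 0.4  0.2 -2. ] w 0.0603 ff 67.7
flip 1 dp [-0.1071, 0.0018, 0.001] rot [-0.001, 0.004, -0.005]
flip -1 dp [-0.1071, 0.0018, 0.001] rot [0.007, 0.001, 3.137]
```

View pics/side1.png

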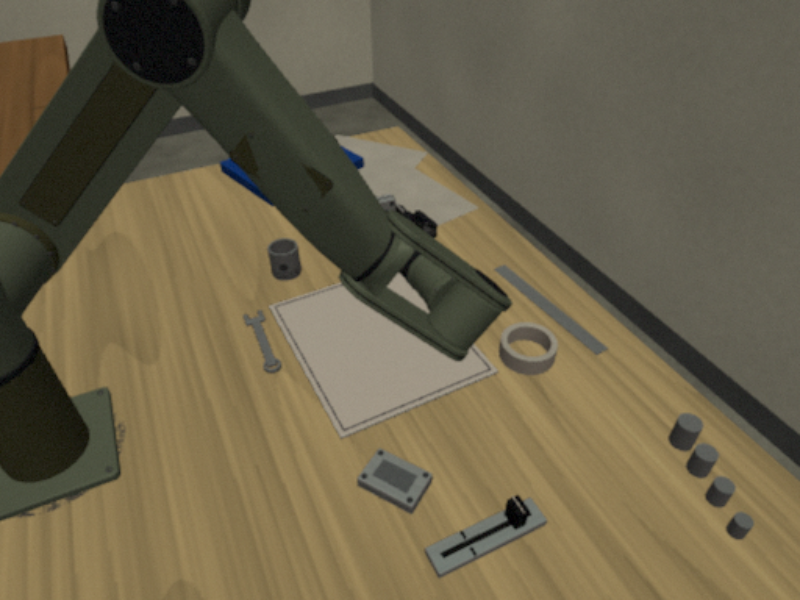

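The picture shows the forearm fork reaching down around (465,355), so the wrist would sit low with a fully horizontal tool. I'll put this cover down leaning 5° so the wrist stays higher.

```bash
python3 -c "
from h import *
go([.62,.13,.085],[0,.996,-.087],[1,0,0])
"
```

```text
flip 1 dp [-0.1123, 0.0018, 0.0011] rot [-0.001, -0.083, -0.005]
flip -1 dp [-0.1123, 0.0018, 0.0011] rot [-0.13, 0.001, 3.134]
```

Emit:
{"method": "step_arm", "body": {"moves": [{"dp": [-0.03, 0.002, 0.001], "rotation": [0, -0.083, -0.005]}, {"dp": [-0.07, 0.002, 0.001], "rotation": [0, -0.083, -0.005]}, {"dp": [-0.09, 0.002, 0.001], "rotation": [0, -0.083, -0.005]}, {"dp": [-0.102, 0.002, 0.001], "rotation": [0, -0.083, -0.005]}, {"dp": [-0.112, 0.002, 0.001], "rotation": [0, -0.083, -0.005]}, {"dp": [-0.112, 0.002, 0.001], "rotation": [0, -0.083, -0.005]}, {"dp": [-0.112, 0.002, 0.001], "rotation": [0, -0.083, -0.005]}]}}

```text
clock: 7.02
eef_pos: [0.6199, 0.1299, 0.085]
orientation: [0.521, 0.521, 0.478, -0.478]
wrist_force: [-0.4, -0.4, -3.0]
width: 0.0603
finger_force: 67.6
```

Emit:
{"method": "step_arm", "body": {"moves": [{"dp": [-0.002, 0, 0], "rotation": [0, 0, 0]}, {"dp": [-0.004, 0, 0], "rotation": [0, 0, 0]}, {"dp": [-0.006, 0, 0], "rotation": [0, 0, 0]}, {"dp": [-0.006, 0, 0], "rotation": [0, 0, 0]}]}}

```text
clock: 7.52
eef_pos: [0.6194, 0.1295, 0.0781]
orientation: [0.521, 0.52, 0.478, -0.479]
wrist_force: [-0.2, 0.3, -3.0]
width: 0.0602
finger_force: 67.6
```

Emit:
{"method": "step_arm", "body": {"moves": [{"dp": [-0.001, 0, 0], "rotation": [0, 0, 0]}, {"dp": [-0.002, 0, 0], "rotation": [0, 0, 0]}, {"dp": [-0.003, 0, 0], "rotation": [0, 0, 0]}, {"dp": [-0.003, 0, 0], "rotation": [0, 0, 0]}]}}

```text
clock: 8.02
eef_pos: [0.6195, 0.1293, 0.0752]
orientation: [0.521, 0.52, 0.478, -0.479]
wrist_force: [0.3, -0.2, -2.5]
width: 0.0602
finger_force: 67.6
```

Emit:
{"method": "step_arm", "body": {"moves": [{"dp": [-0.001, 0, 0], "rotation": [0, 0, 0]}, {"dp": [-0.002, 0, 0], "rotation": [0, 0, 0]}, {"dp": [-0.003, 0, 0], "rotation": [0, 0, 0]}, {"dp": [-0.003, 0, 0], "rotation": [0, 0, 0]}]}}

```text
clock: 8.52
eef_pos: [0.6195, 0.1289, 0.0732]
orientation: [0.521, 0.52, 0.478, -0.479]
wrist_force: [-1.2, -0.7, 0.9]
width: 0.0603
finger_force: 67.7
```

Emit:
{"method": "step_arm", "body": {"moves": [{"dp": [-0.001, 0, 0], "rotation": [0, 0.02, 0]}, {"dp": [-0.001, 0, 0], "rotation": [0, 0.04, 0]}, {"dp": [-0.001, 0, 0], "rotation": [0, 0.04, 0]}]}}

```text
clock: 8.9
eef_pos: [0.62, 0.1279, 0.0732]
orientation: [0.51, 0.51, 0.49, -0.49]
wrist_force: [-3.0, -4.0, 6.5]
width: 0.0604
finger_force: 68.2
```

Emit:
{"method": "step_arm", "body": {"moves": [{"dp": [0, 0, 0], "rotation": [0, 0, 0]}, {"dp": [0, 0, 0], "rotation": [0, 0, 0]}, {"dp": [0, 0, 0], "rotation": [0, 0, 0]}, {"dp": [0, 0, 0], "rotation": [0, 0, 0]}, {"dp": [0, 0, 0], "rotation": [0, 0, 0]}, {"dp": [0, 0, 0], "rotation": [0, 0, 0]}], "grip": 1}}

```text
clock: 9.65
eef_pos: [0.6195, 0.129, 0.0713]
orientation: [0.512, 0.511, 0.488, -0.489]
wrist_force: [0.2, 0.5, 0.3]
width: 0.0855
finger_force: 0.0
```

Emit:
{"method": "step_arm", "body": {"moves": [{"dp": [0, 0, -0.03], "rotation": [0, 0, 0]}, {"dp": [0, 0, -0.06], "rotation": [0, 0, 0]}, {"dp": [0, 0, -0.09], "rotation": [0, 0, 0]}, {"dp": [0.05, 0, -0.12], "rotation": [0, 0, 0]}, {"dp": [0.1, 0, -0.13], "rotation": [0, 0, 0]}, {"dp": [0.15, 0, -0.13], "rotation": [0, 0, 0]}, {"dp": [0.15, 0, -0.13], "rotation": [0, 0, 0]}]}}

```text
clock: 10.52
eef_pos: [0.6213, 0.0048, 0.2317]
orientation: [0.511, 0.514, 0.489, -0.486]
wrist_force: [0.6, 0.1, -0.4]
width: 0.0854
finger_force: 0.0
```

```bash
python3 -c "
from h import *
st()
go([.48,.25,.22],[0,-.26,-.966],[1,0,0])
c=camera('side');a=c['image'][:,:,::-1]
t=camera('top');b=t['image'][:,:,::-1]
cv2.imwrite('pics/b1.png',np.hstack([cv2.resize(a[120:320,120:370],(500,400)),cv2.resize(b[130:280,110:222],(299,400))]))
"
```

```text
t 10.53 q [-0.59  0.79  1.36  1.18  2.02 -0.7 ] p [0.6213 0.0048 0.2317] z [ 0.     0.999 -0.05 ] y [1.    0.    0.007] F [ 0.6  0.1 -0.4] w 0.0854 ff 0.0
flip 1 dp [0.0015, -0.1413, 0.2454] rot [0.006, -1.784, 0.005]
flip -1 dp [0.0015, -0.1413, 0.2454] rot [2.442, 0.009, -1.97]
```

View pics/b1.png

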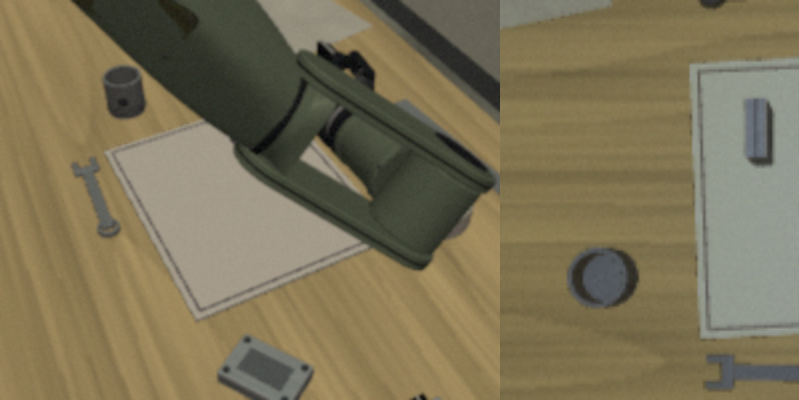

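The board crop shows cover 1 standing upright near x 0.62, y 0.12. The piston is still mouth up where it was. I'll lay the piston on its side next, using a 20° tilted grasp.

```bash
python3 -c "
from h import *
go([.47,.303,.16],[0,-.342,-.94],[1,0,0])
"
```

```text
flip 1 dp [-0.0536, -0.1496, 0.3] rot [-0.002, -1.873, -0.0]
flip -1 dp [-0.0536, -0.1496, 0.3] rot [-2.53, 0.002, 1.862]
```

Emit:
{"method": "step_arm", "body": {"moves": [{"dp": [0.02, -0.05, 0.0], "rotation": [0, -1.873, 0]}, {"dp": [0.02, -0.1, 0.0], "rotation": [0, -1.873, 0]}, {"dp": [0.02, -0.15, 0.0], "rotation": [0, -1.873, 0]}, {"dp": [0.02, -0.15, 0.0], "rotation": [0, -1.873, 0]}, {"dp": [0.02, -0.15, 0.0], "rotation": [0, -1.873, 0]}, {"dp": [0.0, -0.15, 0.06], "rotation": [0, -1.873, 0]}, {"dp": [0.0, -0.15, 0.12], "rotation": [0, -1.873, 0]}, {"dp": [0.0, -0.15, 0.18], "rotation": [0, -1.873, 0]}, {"dp": [-0.02, -0.15, 0.24], "rotation": [0, -1.873, 0]}, {"dp": [-0.0536, -0.15, 0.3], "rotation": [0, -1.873, 0]}, {"dp": [-0.0536, -0.15, 0.3], "rotation": [0, -1.873, 0]}, {"dp": [-0.0536, -0.15, 0.3], "rotation": [0, -1.873, 0]}, {"dp": [-0.0536, -0.15, 0.3], "rotation": [0, -1.873, 0]}]}}

```text
clock: 12.25
eef_pos: [0.4707, 0.3013, 0.1617]
orientation: [0.697, 0.696, -0.122, 0.122]
wrist_force: [1.1, -0.2, 0.1]
width: 0.0854
finger_force: 0.0
```

```bash
python3 -c "
from h import *
st()
go([.47,.303,.107],[0,-.342,-.94],[1,0,0])
go([.47,.276,.032],[0,-.342,-.94],[1,0,0])
c=camera('side');a=c['image'][:,:,::-1]
cv2.imwrite('pics/b2.png',cv2.resize(a[80:330,120:370],(600,600)))
"
```

```text
t 12.25 q [ 0.58  0.39  1.5  -0.29  1.45  0.64] p [0.4707 0.3013 0.1617] z [-0.001 -0.34  -0.941] y [ 1.    -0.002 -0.   ] F [ 1.1 -0.2  0.1] w 0.0854 ff 0.0
flip 1 dp [0.0202, -0.0007, 0.0509] rot [-0.001, -0.002, -0.002]
flip -1 dp [0.0202, -0.0007, 0.0509] rot [-0.004, 0.002, 3.139]
flip 1 dp [0.0203, -0.0006, 0.1306] rot [-0.001, -0.002, -0.002]
flip -1 dp [0.0203, -0.0006, 0.1306] rot [-0.004, 0.002, 3.139]
```

View pics/b2.png

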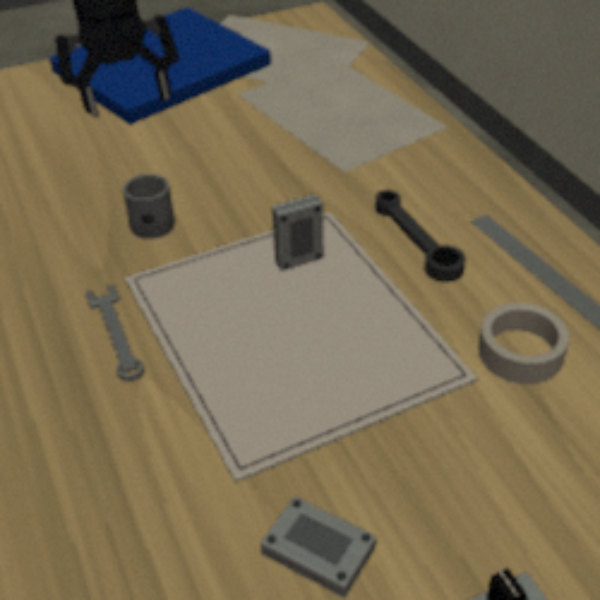

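Cover 1 stands near (300,235) and the piston at (150,205) is clear. I'll descend on the piston.

Emit:
{"method": "step_arm", "body": {"moves": [{"dp": [0.02, -0.0007, 0.03], "rotation": [0, 0, 0]}, {"dp": [0.02, -0.0007, 0.05], "rotation": [0, 0, 0]}, {"dp": [0.02, -0.0007, 0.07], "rotation": [0, 0, 0]}, {"dp": [0.02, -0.0007, 0.09], "rotation": [0, 0, 0]}, {"dp": [0.02, -0.0007, 0.11], "rotation": [0, 0, 0]}, {"dp": [0.02, -0.0007, 0.13], "rotation": [0, 0, 0]}, {"dp": [0.02, -0.0007, 0.13], "rotation": [0, 0, 0]}, {"dp": [0.02, -0.0007, 0.13], "rotation": [0, 0, 0]}]}}

```text
clock: 13.3
eef_pos: [0.4704, 0.2771, 0.0335]
orientation: [0.697, 0.696, -0.121, 0.122]
wrist_force: [0.1, 0.4, -0.5]
width: 0.0856
finger_force: 0.0
```

Emit:
{"method": "step_arm", "body": {"moves": [{"dp": [0, 0, 0], "rotation": [0, 0, 0]}, {"dp": [0, 0, 0], "rotation": [0, 0, 0]}, {"dp": [0, 0, 0], "rotation": [0, 0, 0]}, {"dp": [0, 0, 0], "rotation": [0, 0, 0]}, {"dp": [0, 0, 0], "rotation": [0, 0, 0]}, {"dp": [0, 0, 0], "rotation": [0, 0, 0]}, {"dp": [0, 0, 0], "rotation": [0, 0, 0]}, {"dp": [0, 0, 0], "rotation": [0, 0, 0]}], "grip": -1, "newtons": 50}}

```text
clock: 14.3
eef_pos: [0.4697, 0.2783, 0.0332]
orientation: [0.696, 0.697, -0.122, 0.122]
wrist_force: [-0.4, -0.2, 6.8]
width: 0.0619
finger_force: 55.2
```

```bash
python3 -c "
from h import *
st()
go([.47,.276,.2],[0,-.342,-.94],[1,0,0])
"
```

```text
t 14.3 q [ 0.55  0.53  1.61 -0.32  1.21  0.69] p [0.4697 0.2783 0.0332] z [ 0.001 -0.34  -0.94 ] y [1.    0.001 0.   ] F [-0.4 -0.2  6.8] w 0.0619 ff 55.2
flip 1 dp [-0.0589, 0.0003, -0.1561] rot [0.001, -0.002, 0.0]
flip -1 dp [-0.0589, 0.0003, -0.1561] rot [0.003, 0.001, -3.141]
```

Emit:
{"method": "step_arm", "body": {"moves": [{"dp": [-0.015, 0, -0.04], "rotation": [0, 0, 0]}, {"dp": [-0.03, 0, -0.08], "rotation": [0, 0, 0]}, {"dp": [-0.045, 0, -0.12], "rotation": [0, 0, 0]}, {"dp": [-0.059, 0, -0.156], "rotation": [0, 0, 0]}, {"dp": [-0.059, 0, -0.156], "rotation": [0, 1.571, 0]}, {"dp": [-0.059, 0, -0.156], "rotation": [0, 1.571, 0]}, {"dp": [-0.059, 0, -0.156], "rotation": [0, 1.571, 0]}, {"dp": [-0.059, 0, -0.156], "rotation": [0, 1.571, 0]}, {"dp": [-0.059, 0, -0.156], "rotation": [0, 1.571, 0]}, {"dp": [-0.059, 0, -0.156], "rotation": [0, 1.571, 0]}, {"dp": [-0.059, 0, -0.156], "rotation": [0, 1.571, 0]}, {"dp": [-0.059, 0, -0.156], "rotation": [0, 1.571, 0]}, {"dp": [-0.059, 0, -0.156], "rotation": [0, 1.571, 0]}, {"dp": [-0.059, 0, -0.156], "rotation": [0, 1.571, 0]}, {"dp": [-0.059, 0, -0.156], "rotation": [0, 1.571, 0]}]}}

```text
clock: 16.18
eef_pos: [0.4693, 0.2754, 0.1981]
orientation: [0.579, 0.58, 0.405, -0.406]
wrist_force: [-0.7, -0.3, -3.5]
width: 0.0621
finger_force: 57.0
```

```bash
python3 -c "
from h import *
st()
go([.47,.276,.05],[0,.94,-.342],[1,0,0])
go([.47,.276,.03],[0,.94,-.342],[1,0,0])
"
```

```text
t 16.18 q [-0.23  0.35  1.96  1.16  1.5  -0.76] p [0.4693 0.2754 0.1981] z [-0.001  0.94  -0.343] y [ 1.     0.001 -0.001] F [-0.7 -0.3 -3.5] w 0.0621 ff 57.0
flip 1 dp [-0.139, 0.0008, 0.0513] rot [-0.001, 0.001, -0.0]
flip -1 dp [-0.139, 0.0008, 0.0513] rot [0.001, 0.002, 3.141]
flip 1 dp [-0.1578, 0.0009, 0.0582] rot [-0.001, 0.001, -0.0]
flip -1 dp [-0.1578, 0.0009, 0.0582] rot [0.001, 0.002, 3.141]
```

Emit:
{"method": "step_arm", "body": {"moves": [{"dp": [-0.047, 0, 0.017], "rotation": [0, 0, 0]}, {"dp": [-0.09, 0, 0.034], "rotation": [0, 0, 0]}, {"dp": [-0.125, 0, 0.046], "rotation": [0, 0, 0]}, {"dp": [-0.139, 0, 0.051], "rotation": [0, 0, 0]}, {"dp": [-0.149, 0, 0.055], "rotation": [0, 0, 0]}, {"dp": [-0.153, 0, 0.056], "rotation": [0, 0, 0]}, {"dp": [-0.156, 0, 0.057], "rotation": [0, 0, 0]}, {"dp": [-0.158, 0, 0.058], "rotation": [0, 0, 0]}, {"dp": [-0.158, 0, 0.058], "rotation": [0, 0, 0]}]}}

```text
clock: 17.3
eef_pos: [0.4688, 0.276, 0.0299]
orientation: [0.579, 0.579, 0.406, -0.407]
wrist_force: [0.2, -0.4, -3.5]
width: 0.0619
finger_force: 57.0
```

Emit:
{"method": "step_arm", "body": {"moves": [{"dp": [-0.001, 0, 0], "rotation": [0, 0, 0]}, {"dp": [-0.002, 0, 0], "rotation": [0, 0, 0]}, {"dp": [-0.003, 0, 0], "rotation": [0, 0, 0]}]}}

```text
clock: 17.68
eef_pos: [0.4687, 0.2749, 0.0268]
orientation: [0.579, 0.579, 0.405, -0.407]
wrist_force: [0.5, 0.1, -3.5]
width: 0.0621
finger_force: 57.0
```

Emit:
{"method": "step_arm", "body": {"moves": [{"dp": [-0.001, 0, 0], "rotation": [0, 0, 0]}, {"dp": [-0.002, 0, 0], "rotation": [0, 0, 0]}, {"dp": [-0.003, 0, 0], "rotation": [0, 0, 0]}]}}

```text
clock: 18.05
eef_pos: [0.4687, 0.2746, 0.0261]
orientation: [0.578, 0.578, 0.407, -0.408]
wrist_force: [-1.3, 0.7, 8.1]
width: 0.0618
finger_force: 57.2
```

Emit:
{"method": "step_arm", "body": {"moves": [{"dp": [-0.001, 0, 0], "rotation": [0, 0, 0]}, {"dp": [-0.002, 0, 0], "rotation": [0, 0, 0]}]}}

```text
clock: 18.3
eef_pos: [0.4686, 0.2745, 0.0261]
orientation: [0.577, 0.577, 0.408, -0.41]
wrist_force: [-2.5, 1.7, 14.6]
width: 0.0617
finger_force: 57.3
```

Emit:
{"method": "step_arm", "body": {"moves": [{"dp": [0.002, 0, 0], "rotation": [0, 0, 0]}, {"dp": [0.002, 0, 0], "rotation": [0, 0, 0]}, {"dp": [0.002, 0, 0], "rotation": [0, 0, 0]}, {"dp": [0.002, 0, 0], "rotation": [0, 0, 0]}, {"dp": [0.002, 0, 0], "rotation": [0, 0, 0]}, {"dp": [0.002, 0, 0], "rotation": [0, 0, 0]}], "grip": 1}}

```text
clock: 19.05
eef_pos: [0.4686, 0.274, 0.0239]
orientation: [0.579, 0.579, 0.405, -0.407]
wrist_force: [-0.1, 0.3, 0.3]
width: 0.0855
finger_force: 0.0
```

Emit:
{"method": "step_arm", "body": {"moves": [{"dp": [0, 0, -0.04], "rotation": [0, 0, 0]}, {"dp": [0, 0, -0.08], "rotation": [0, 0, 0]}, {"dp": [0.04, 0, -0.09], "rotation": [0, 0, 0]}, {"dp": [0.09, 0, -0.1], "rotation": [0, 0, 0]}, {"dp": [0.15, 0, -0.1], "rotation": [0, 0, 0]}, {"dp": [0.15, 0, -0.1], "rotation": [0, 0, 0]}]}}

```text
clock: 19.8
eef_pos: [0.4704, 0.2314, 0.2028]
orientation: [0.577, 0.581, 0.407, -0.404]
wrist_force: [0.1, -0.7, -1.1]
width: 0.0855
finger_force: 0.0
```

```bash
python3 -c "
from h import *
st()
for n in('top','side'):
  t=camera(n);b=t['image'][:,:,::-1]
  x,y=map(int,proj(t,[.47,.28,.03]));print(x,y)
  cv2.imwrite('pics/b3%s.png'%n,cv2.resize(b[y-50:y+50,max(0,x-60):x+60],(480,400),interpolation=cv2.INTER_CUBIC))
  if n=='top': blobs(t,(x-28,y-22,x+24,y+22),.031,90)
a=[cv2.imread('pics/b3%s.png'%n) for n in('top','side')]
cv2.imwrite('pics/b3.png',cv2.resize(np.hstack([cv2.resize(q,(400,400)) for q in a]),(800,400)))
"
```

```text
t 19.8 q [-0.32  0.34  1.95  1.1   1.57 -0.78] p [0.4704 0.2314 0.2028] z [ 0.001  0.94  -0.342] y [1.    0.002 0.007] F [ 0.1 -0.7 -1.1] w 0.0855 ff 0.0
149 233
centre mm [474.5 275.5] size [61.8 76.5] long axis deg 89.4 uv bbox (138, 221, 28, 23)
182 166
```

View pics/b3.png

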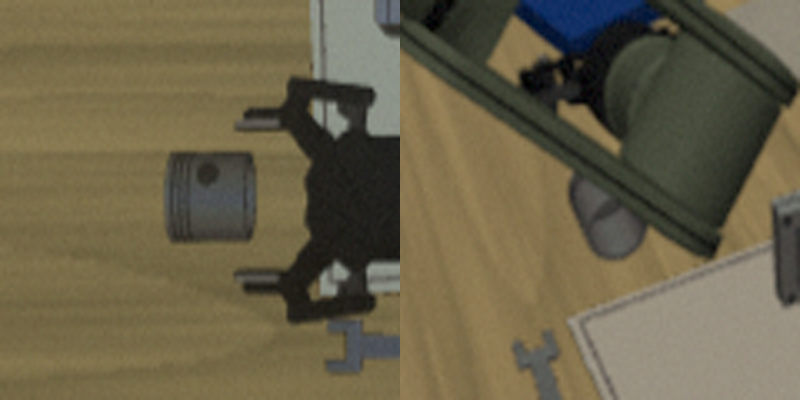

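The piston lies on its side with the crown (ring grooves) towards +y, centred near (0.470, 0.273).

```bash
python3 -c "
from h import *
go([.47,.312,.13],[0,-.26,-.966],[1,0,0])
"
```

```text
flip 1 dp [-0.0373, 0.0014, 0.0997] rot [-0.001, -1.485, 0.001]
flip -1 dp [-0.0373, 0.0014, 0.0997] rot [2.124, -0.002, -2.314]
```

Emit:
{"method": "step_arm", "body": {"moves": [{"dp": [0.02, 0.0, 0.03], "rotation": [0, -1.485, 0]}, {"dp": [0.02, 0.0, 0.06], "rotation": [0, -1.485, 0]}, {"dp": [0.02, 0.0, 0.08], "rotation": [0, -1.485, 0]}, {"dp": [0, 0.0, 0.1], "rotation": [0, -1.485, 0]}, {"dp": [0, 0.0, 0.1], "rotation": [0, -1.485, 0]}, {"dp": [0, 0.001, 0.1], "rotation": [0, -1.485, 0]}, {"dp": [-0.0373, 0.0014, 0.0997], "rotation": [0, -1.485, 0]}, {"dp": [-0.0373, 0.0014, 0.0997], "rotation": [0, -1.485, 0]}, {"dp": [-0.0373, 0.0014, 0.0997], "rotation": [0, -1.485, 0]}, {"dp": [-0.0373, 0.0014, 0.0997], "rotation": [0, -1.485, 0]}, {"dp": [-0.0373, 0.0014, 0.0997], "rotation": [0, -1.485, 0]}]}}

```text
clock: 21.28
eef_pos: [0.4706, 0.3108, 0.1301]
orientation: [0.702, 0.701, -0.093, 0.091]
wrist_force: [-0.4, -0.6, 0.4]
width: 0.0853
finger_force: 0.0
```

```bash
python3 -c "
from h import *
st()
go([.470,.286,.015],[0,-.26,-.966],[1,0,0])
t=camera('top');b=t['image'][:,:,::-1];x,y=map(int,proj(t,[.47,.28,.03]))
cv2.imwrite('pics/b4.png',cv2.resize(b[y-50:y+50,max(0,x-60):x+60],(480,400),interpolation=cv2.INTER_CUBIC))
"
```

```text
t 21.27 q [ 0.55  0.39  1.54 -0.23  1.35  0.62] p [0.4706 0.3108 0.1301] z [-0.003 -0.258 -0.966] y [ 1.    -0.002 -0.002] F [-0.4 -0.6  0.4] w 0.0853 ff 0.0
flip 1 dp [0.0058, -0.0003, 0.1176] rot [-0.003, -0.002, -0.001]
flip -1 dp [0.0058, -0.0003, 0.1176] rot [-0.003, 0.004, 3.141]
```

View pics/b4.png

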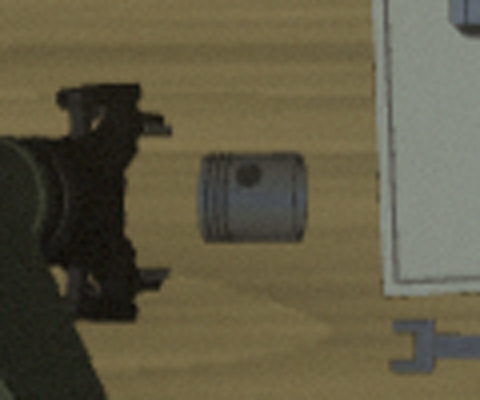

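The piston spans (199–307, 152–243) in the crop, unmoved and in line with the fingers. I'll grip it near the crown.

Emit:
{"method": "step_arm", "body": {"moves": [{"dp": [0.006, 0, 0.03], "rotation": [0, 0, 0]}, {"dp": [0.006, 0, 0.06], "rotation": [0, 0, 0]}, {"dp": [0.006, 0, 0.08], "rotation": [0, 0, 0]}, {"dp": [0.006, 0, 0.1], "rotation": [0, 0, 0]}, {"dp": [0.006, 0, 0.117], "rotation": [0, 0, 0]}, {"dp": [0.006, 0, 0.117], "rotation": [0, 0, 0]}, {"dp": [0.006, 0, 0.117], "rotation": [0, 0, 0]}]}}

```text
clock: 22.2
eef_pos: [0.4708, 0.2878, 0.0163]
orientation: [0.701, 0.701, -0.092, 0.092]
wrist_force: [0.0, 0.3, -0.1]
width: 0.0858
finger_force: 0.0
```

Emit:
{"method": "step_arm", "body": {"moves": [{"dp": [0, 0, 0], "rotation": [0, 0, 0]}, {"dp": [0, 0, 0], "rotation": [0, 0, 0]}, {"dp": [0, 0, 0], "rotation": [0, 0, 0]}, {"dp": [0, 0, 0], "rotation": [0, 0, 0]}, {"dp": [0, 0, 0], "rotation": [0, 0, 0]}, {"dp": [0, 0, 0], "rotation": [0, 0, 0]}, {"dp": [0, 0, 0], "rotation": [0, 0, 0]}, {"dp": [0, 0, 0], "rotation": [0, 0, 0]}], "grip": -1, "newtons": 60}}

```text
clock: 23.2
eef_pos: [0.4716, 0.2888, 0.0172]
orientation: [0.701, 0.701, -0.091, 0.092]
wrist_force: [-0.2, 2.3, 6.5]
width: 0.0606
finger_force: 67.8
```

Emit:
{"method": "step_arm", "body": {"moves": [{"dp": [-0.01, 0, -0.04], "rotation": [0, 0, 0]}, {"dp": [-0.022, 0, -0.08], "rotation": [0, 0, 0]}, {"dp": [-0.034, 0, -0.13], "rotation": [0, 0, 0]}, {"dp": [-0.05, 0, -0.19], "rotation": [0, 0, 0]}, {"dp": [-0.05, 0, -0.19], "rotation": [0, 0, 0]}]}}

```text
clock: 23.82
eef_pos: [0.4735, 0.2903, 0.2177]
orientation: [0.701, 0.701, -0.087, 0.093]
wrist_force: [-0.2, 0.8, -4.3]
width: 0.0605
finger_force: 67.5
```

```bash
python3 -c "
from h import *
st()
go([.49,.12,.2],[0,.966,-.26],[1,0,0])
"
```

```text
t 23.82 q [ 0.52  0.28  1.51 -0.23  1.48  0.56] p [0.4735 0.2903 0.2177] z [ 0.008 -0.253 -0.967] y [1.    0.001 0.008] F [-0.2  0.8 -4.3] w 0.0605 ff 67.5
flip 1 dp [-0.1603, 0.0163, 0.0604] rot [0.008, 1.563, 0.005]
flip -1 dp [-0.1603, 0.0163, 0.0604] rot [-2.21, 0.011, -2.226]
```

Emit:
{"method": "step_arm", "body": {"moves": [{"dp": [-0.03, 0.016, 0.01], "rotation": [0.008, 1.563, 0.005]}, {"dp": [-0.06, 0.016, 0.02], "rotation": [0.008, 1.563, 0.005]}, {"dp": [-0.09, 0.016, 0.03], "rotation": [0.008, 1.563, 0.005]}, {"dp": [-0.12, 0.016, 0.05], "rotation": [0.008, 1.563, 0.005]}, {"dp": [-0.16, 0.016, 0.06], "rotation": [0.008, 1.563, 0.005]}, {"dp": [-0.16, 0.016, 0.06], "rotation": [0.008, 1.563, 0.005]}, {"dp": [-0.16, 0.016, 0.06], "rotation": [0.008, 1.563, 0.005]}, {"dp": [-0.16, 0.016, 0.06], "rotation": [0.008, 1.563, 0.005]}, {"dp": [-0.16, 0.016, 0.06], "rotation": [0.008, 1.563, 0.005]}, {"dp": [-0.16, 0.016, 0.06], "rotation": [0.008, 1.563, 0.005]}, {"dp": [-0.16, 0.016, 0.06], "rotation": [0.008, 1.563, 0.005]}]}}

```text
clock: 25.2
eef_pos: [0.4861, 0.1187, 0.1948]
orientation: [0.565, 0.56, 0.425, -0.431]
wrist_force: [-0.6, -0.1, -3.6]
width: 0.0609
finger_force: 67.7
```

```bash
python3 -c "
from h import *
st()
go([.49,.12,.07],[0,.966,-.26],[1,0,0])
go([.49,.12,.06],[0,.966,-.26],[1,0,0])
t=camera('top');b=t['image'][:,:,::-1];x,y=map(int,proj(t,[.52,.12,.1]))
cv2.imwrite('pics/b5.png',cv2.resize(b[y-50:y+50,max(0,x-60):x+60],(480,400),interpolation=cv2.INTER_CUBIC))
"
```

```text
t 25.2 q [-0.53  0.48  1.83  1.    1.75 -0.86] p [0.4861 0.1187 0.1948] z [-0.003  0.964 -0.267] y [ 1.     0.    -0.012] F [-0.6 -0.1 -3.6] w 0.0609 ff 67.7
flip 1 dp [-0.1199, 0.0053, 0.0346] rot [-0.003, 0.008, -0.011]
flip -1 dp [-0.1199, 0.0053, 0.0346] rot [0.012, 0.005, 3.13]
flip 1 dp [-0.1295, 0.0054, 0.0373] rot [-0.003, 0.008, -0.011]
flip -1 dp [-0.1295, 0.0054, 0.0373] rot [0.012, 0.005, 3.13]
```

View pics/b5.png

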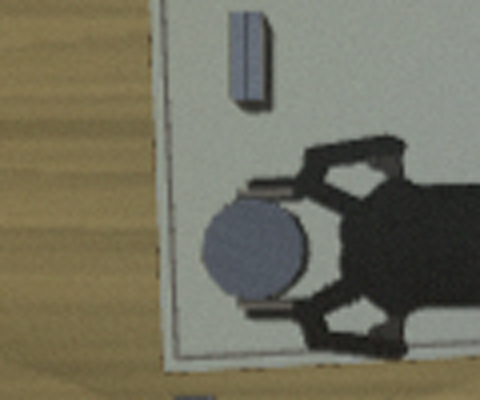

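The piston is held crown up at (253,247), and cover 1 stands at (248,57), well clear. I'll lower it.

Emit:
{"method": "step_arm", "body": {"moves": [{"dp": [-0.04, 0, 0.011], "rotation": [-0.003, 0.008, -0.011]}, {"dp": [-0.08, 0, 0.023], "rotation": [-0.003, 0.008, -0.011]}, {"dp": [-0.105, 0, 0.031], "rotation": [-0.003, 0.008, -0.011]}, {"dp": [-0.12, 0, 0.035], "rotation": [-0.003, 0.008, -0.011]}, {"dp": [-0.126, 0, 0.036], "rotation": [-0.003, 0.008, -0.011]}, {"dp": [-0.129, 0, 0.037], "rotation": [-0.003, 0.008, -0.011]}, {"dp": [-0.129, 0, 0.037], "rotation": [-0.003, 0.008, -0.011]}]}}

```text
clock: 26.12
eef_pos: [0.4855, 0.1195, 0.0617]
orientation: [0.561, 0.562, 0.431, -0.43]
wrist_force: [-0.2, -0.5, -4.0]
width: 0.0608
finger_force: 67.7
```

Emit:
{"method": "step_arm", "body": {"moves": [{"dp": [-0.001, 0, 0], "rotation": [0, 0, 0]}, {"dp": [-0.002, 0, 0], "rotation": [0, 0, 0]}, {"dp": [-0.003, 0, 0.001], "rotation": [0, 0, 0]}]}}

```text
clock: 26.5
eef_pos: [0.4852, 0.1198, 0.0581]
orientation: [0.561, 0.561, 0.431, -0.43]
wrist_force: [-0.3, -0.4, -4.1]
width: 0.0607
finger_force: 67.7
```

Emit:
{"method": "step_arm", "body": {"moves": [{"dp": [-0.001, 0, 0], "rotation": [0, 0, 0]}, {"dp": [-0.002, 0, 0], "rotation": [0, 0, 0]}, {"dp": [-0.002, 0, 0], "rotation": [0, 0, 0]}]}}

```text
clock: 26.88
eef_pos: [0.485, 0.1194, 0.056]
orientation: [0.561, 0.561, 0.431, -0.43]
wrist_force: [-0.2, 0.2, -3.7]
width: 0.0608
finger_force: 67.7
```

Emit:
{"method": "step_arm", "body": {"moves": [{"dp": [-0.001, 0, 0], "rotation": [0, 0, 0]}, {"dp": [-0.002, 0, 0], "rotation": [0, 0, 0]}, {"dp": [-0.002, 0, 0], "rotation": [0, 0, 0]}]}}

```text
clock: 27.25
eef_pos: [0.485, 0.1188, 0.0541]
orientation: [0.561, 0.561, 0.431, -0.43]
wrist_force: [-0.5, 0.3, -2.6]
width: 0.0608
finger_force: 67.7
```

Emit:
{"method": "step_arm", "body": {"moves": [{"dp": [-0.001, 0, 0], "rotation": [0, 0, 0]}, {"dp": [-0.002, 0, 0], "rotation": [0, 0, 0]}, {"dp": [-0.002, 0, 0], "rotation": [0, 0, 0]}]}}

```text
clock: 27.62
eef_pos: [0.4851, 0.1186, 0.0536]
orientation: [0.56, 0.561, 0.432, -0.431]
wrist_force: [-0.9, 0.6, 5.4]
width: 0.0606
finger_force: 67.9
```

Contact is at about 0.054, as expected. I'll release and back away.

Emit:
{"method": "step_arm", "body": {"moves": [{"dp": [0.001, 0, 0], "rotation": [0, 0, 0]}, {"dp": [0.001, 0, 0], "rotation": [0, 0, 0]}, {"dp": [0.001, 0, 0], "rotation": [0, 0, 0]}, {"dp": [0.001, 0, 0], "rotation": [0, 0, 0]}, {"dp": [0.001, 0, 0], "rotation": [0, 0, 0]}, {"dp": [0.001, 0, 0], "rotation": [0, 0, 0]}], "grip": 1}}

```text
clock: 28.38
eef_pos: [0.485, 0.1186, 0.0532]
orientation: [0.561, 0.561, 0.431, -0.43]
wrist_force: [-0.8, 0.0, -0.4]
width: 0.0856
finger_force: 0.0
```

Emit:
{"method": "step_arm", "body": {"moves": [{"dp": [0, 0, -0.04], "rotation": [0, 0, 0]}, {"dp": [0, 0, -0.08], "rotation": [0, 0, 0]}, {"dp": [0, 0, -0.12], "rotation": [0, 0, 0]}, {"dp": [0.05, 0, -0.16], "rotation": [0, 0, 0]}, {"dp": [0.1, 0, -0.18], "rotation": [0, 0, 0]}, {"dp": [0.15, 0, -0.2], "rotation": [0, 0, 0]}, {"dp": [0.15, 0, -0.2], "rotation": [0, 0, 0]}]}}

```text
clock: 29.25
eef_pos: [0.4863, -0.0375, 0.2532]
orientation: [0.56, 0.564, 0.431, -0.426]
wrist_force: [-0.6, -0.5, -0.4]
width: 0.0855
finger_force: 0.0
```

```bash
python3 -c "
from h import *
st()
c=camera('top')
blobs(c,(320,205,376,260),.022,90)
# piston crown / cover tops on board: dark relative to white
print('board things')
blobs(c,(195,160,250,250),.07,90,0,95)
cv2.imwrite('pics/b6.png',cv2.resize(c['image'][130:280,110:430][:,:,::-1],(800,375),interpolation=cv2.INTER_CUBIC))
"
```

```text
t 29.25 q [-0.76  0.49  1.64  0.88  2.   -0.84] p [ 0.4863 -0.0375  0.2532] z [ 0.003  0.965 -0.264] y [ 1.    -0.001  0.009] F [-0.6 -0.5 -0.4] w 0.0855 ff 0.0
centre mm [ 469.7 -281. ] size [154.1 158.3] long axis deg 88.7 uv bbox (320, 205, 56, 55)
board things
centre mm [488.  101.2] size [56.7 60.3] long axis deg 82.3 uv bbox (201, 216, 23, 22)
```

View pics/b6.png

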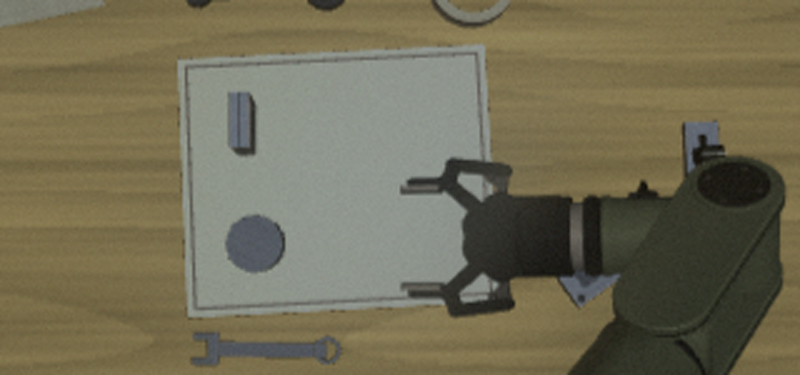

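Cover 1 (240,123) and the piston (255,243) both stand on the board. The arm hides cover 2, so I'll turn the tool down first and measure it again.

Emit:
{"method": "step_arm", "body": {"moves": [{"dp": [0, 0, 0], "rotation": [0, -1.4, 0]}, {"dp": [0, 0, 0], "rotation": [0, -1.4, 0]}, {"dp": [0, 0, 0], "rotation": [0, -1.4, 0]}, {"dp": [0, 0, 0], "rotation": [0, -1.4, 0]}, {"dp": [0, 0, 0], "rotation": [0, -1.4, 0]}, {"dp": [0, 0, 0], "rotation": [0, -1.4, 0]}, {"dp": [0, 0, 0], "rotation": [0, -1.4, 0]}, {"dp": [0, 0, 0], "rotation": [0, -1.4, 0]}, {"dp": [0, 0, 0], "rotation": [0, -1.4, 0]}]}}

```text
clock: 30.42
eef_pos: [0.4837, -0.0339, 0.2476]
orientation: [0.705, 0.708, -0.033, 0.03]
wrist_force: [-0.6, -0.3, -0.5]
width: 0.0856
finger_force: 0.0
```

```bash
python3 -c "
from h import *
st()
c=camera('top')
blobs(c,(320,205,376,260),.022,90)
c=camera('side')
blobs(c,(220,280,285,330),.022,90)
s=np.array([-.566,.824]);z=[.118,-.171,-.978]
P=np.array([.450,-.266,.006])
go(P-.1*np.array(z),z,[.824,.566,0])
"
```

```text
t 30.43 q [-0.19 -0.    1.74 -0.09  1.39 -0.18] p [ 0.4837 -0.0339  0.2476] z [-0.003 -0.089 -0.996] y [ 1.     0.004 -0.003] F [-0.6 -0.3 -0.5] w 0.0856 ff 0.0
centre mm [ 461.5 -280.6] size [64.9 96.4] long axis deg -55.7 uv bbox (328, 217, 40, 37)
centre mm [ 458.3 -287.9] size [71.9 98. ] long axis deg -56.0 uv bbox (228, 287, 49, 42)
flip 1 dp [-0.1995, -0.0457, 0.1629] rot [-0.092, -0.117, -0.594]
flip -1 dp [-0.1995, -0.0457, 0.1629] rot [-0.154, 0.121, 2.54]
```

Emit:
{"method": "step_arm", "body": {"moves": [{"dp": [-0.06, -0.015, 0.03], "rotation": [-0.092, -0.117, -0.594]}, {"dp": [-0.12, -0.03, 0.08], "rotation": [-0.092, -0.117, -0.594]}, {"dp": [-0.17, -0.04, 0.13], "rotation": [-0.092, -0.117, -0.594]}, {"dp": [-0.1995, -0.0457, 0.163], "rotation": [-0.092, -0.117, -0.594]}, {"dp": [-0.1995, -0.0457, 0.163], "rotation": [-0.092, -0.117, -0.594]}, {"dp": [-0.1995, -0.0457, 0.163], "rotation": [-0.092, -0.117, -0.594]}]}}

```text
clock: 31.28
eef_pos: [0.4382, -0.2502, 0.1043]
orientation: [0.466, 0.879, -0.048, 0.093]
wrist_force: [0.2, -0.4, -0.0]
width: 0.0855
finger_force: 0.0
```

```bash
python3 -c "
from h import *
st()
go([.450,-.266,.006],[.118,-.171,-.978],[.824,.566,0])
"
```

```text
t 31.27 q [-0.65  0.1   1.97 -0.08  0.87 -1.2 ] p [ 0.4382 -0.2502  0.1043] z [ 0.118 -0.171 -0.978] y [0.827 0.562 0.002] F [ 0.2 -0.4 -0. ] w 0.0855 ff 0.0
flip 1 dp [0.0011, 0.0007, 0.1003] rot [0.0, -0.0, -0.006]
flip -1 dp [0.0011, 0.0007, 0.1003] rot [-0.0, -0.001, 3.136]
```

Emit:
{"method": "step_arm", "body": {"moves": [{"dp": [0.001, 0.001, 0.03], "rotation": [0, 0, 0]}, {"dp": [0.001, 0.001, 0.055], "rotation": [0, 0, 0]}, {"dp": [0.001, 0.001, 0.075], "rotation": [0, 0, 0]}, {"dp": [0.001, 0.001, 0.09], "rotation": [0, 0, 0]}, {"dp": [0.001, 0.001, 0.1], "rotation": [0, 0, 0]}, {"dp": [0.001, 0.001, 0.1], "rotation": [0, 0, 0]}, {"dp": [0.001, 0.001, 0.1], "rotation": [0, 0, 0]}]}}

```text
clock: 32.15
eef_pos: [0.4522, -0.2654, 0.0082]
orientation: [0.464, 0.88, -0.048, 0.095]
wrist_force: [-0.8, -0.6, 0.7]
width: 0.0854
finger_force: 0.0
```

Emit:
{"method": "step_arm", "body": {"moves": [{"dp": [0, 0, 0], "rotation": [0, 0, 0]}, {"dp": [0, 0, 0], "rotation": [0, 0, 0]}, {"dp": [0, 0, 0], "rotation": [0, 0, 0]}, {"dp": [0, 0, 0], "rotation": [0, 0, 0]}, {"dp": [0, 0, 0], "rotation": [0, 0, 0]}, {"dp": [0, 0, 0], "rotation": [0, 0, 0]}, {"dp": [0, 0, 0], "rotation": [0, 0, 0]}, {"dp": [0, 0, 0], "rotation": [0, 0, 0]}], "grip": -1, "newtons": 60}}

```text
clock: 33.15
eef_pos: [0.452, -0.2656, 0.0086]
orientation: [0.464, 0.88, -0.049, 0.095]
wrist_force: [-2.4, 0.5, 6.6]
width: 0.0602
finger_force: 64.5
```

Emit:
{"method": "step_arm", "body": {"moves": [{"dp": [-0.008, 0, -0.04], "rotation": [0, 0, 0]}, {"dp": [-0.018, 0, -0.08], "rotation": [0, 0, 0]}, {"dp": [-0.03, 0, -0.13], "rotation": [0, 0, 0]}, {"dp": [-0.042, 0, -0.19], "rotation": [0, 0, 0]}, {"dp": [-0.042, 0, -0.19], "rotation": [0, 0, 0]}]}}

```text
clock: 33.78
eef_pos: [0.4553, -0.2688, 0.2089]
orientation: [0.464, 0.879, -0.049, 0.101]
wrist_force: [0.6, -0.2, -1.7]
width: 0.0604
finger_force: 67.5
```

```bash
python3 -c "
from h import *
st()
a=.208
go([.57,-.03,.2],[0,np.cos(a),-np.sin(a)],[1,0,0])
"
```

```text
t 33.77 q [-0.66 -0.    1.84 -0.07  1.09 -1.23] p [ 0.4553 -0.2688  0.2089] z [ 0.131 -0.18  -0.975] y [0.825 0.565 0.006] F [ 0.6 -0.2 -1.7] w 0.0604 ff 67.5
flip 1 dp [0.1311, 0.2296, -0.0194] rot [-0.353, 1.533, 0.566]
flip -1 dp [0.1311, 0.2296, -0.0194] rot [-1.852, -0.427, -1.824]
```

Emit:
{"method": "step_arm", "body": {"moves": [{"dp": [0.03, 0.05, -0.02], "rotation": [-0.353, 1.533, 0.566]}, {"dp": [0.06, 0.1, -0.02], "rotation": [-0.353, 1.533, 0.566]}, {"dp": [0.09, 0.15, -0.02], "rotation": [-0.353, 1.533, 0.566]}, {"dp": [0.12, 0.2, -0.02], "rotation": [-0.353, 1.533, 0.566]}, {"dp": [0.131, 0.23, -0.0194], "rotation": [-0.353, 1.533, 0.566]}, {"dp": [0.131, 0.23, -0.0194], "rotation": [-0.353, 1.533, 0.566]}, {"dp": [0.131, 0.23, -0.0194], "rotation": [-0.353, 1.533, 0.566]}, {"dp": [0.131, 0.23, -0.0194], "rotation": [-0.353, 1.533, 0.566]}, {"dp": [0.131, 0.23, -0.0194], "rotation": [-0.353, 1.533, 0.566]}, {"dp": [0.131, 0.23, -0.0194], "rotation": [-0.353, 1.533, 0.566]}, {"dp": [0.131, 0.23, -0.0194], "rotation": [-0.353, 1.533, 0.566]}, {"dp": [0.131, 0.23, -0.0194], "rotation": [-0.353, 1.533, 0.566]}, {"dp": [0.131, 0.23, -0.0194], "rotation": [-0.353, 1.533, 0.566]}]}}

```text
clock: 35.4
eef_pos: [0.5675, -0.0271, 0.1953]
orientation: [0.55, 0.547, 0.444, -0.449]
wrist_force: [-1.0, 0.3, -2.2]
width: 0.0601
finger_force: 67.7
```

```bash
python3 -c "
from h import *
st()
a=.208
for z in(.09,.076): go([.57,-.03,z],[0,np.cos(a),-np.sin(a)],[1,0,0])
"
```

```text
t 35.4 q [-0.67  0.72  1.46  0.98  1.96 -0.8 ] p [ 0.5675 -0.0271  0.1953] z [-0.003  0.979 -0.202] y [ 1.     0.001 -0.008] F [-1.   0.3 -2.2] w 0.0601 ff 67.7
flip 1 dp [-0.1037, 0.0033, 0.0184] rot [-0.003, -0.005, -0.008]
flip -1 dp [-0.1037, 0.0033, 0.0184] rot [-0.007, 0.004, 3.134]
flip 1 dp [-0.1174, 0.0035, 0.0212] rot [-0.003, -0.005, -0.008]
flip -1 dp [-0.1174, 0.0035, 0.0212] rot [-0.007, 0.004, 3.134]
```

Emit:
{"method": "step_arm", "body": {"moves": [{"dp": [-0.04, 0.003, 0.007], "rotation": [-0.003, -0.005, -0.008]}, {"dp": [-0.075, 0.003, 0.014], "rotation": [-0.003, -0.005, -0.008]}, {"dp": [-0.095, 0.003, 0.017], "rotation": [-0.003, -0.005, -0.008]}, {"dp": [-0.107, 0.003, 0.019], "rotation": [-0.003, -0.005, -0.008]}, {"dp": [-0.114, 0.003, 0.021], "rotation": [-0.003, -0.005, -0.008]}, {"dp": [-0.117, 0.003, 0.021], "rotation": [-0.003, -0.005, -0.008]}, {"dp": [-0.117, 0.003, 0.021], "rotation": [-0.003, -0.005, -0.008]}]}}

```text
clock: 36.28
eef_pos: [0.5689, -0.0302, 0.0756]
orientation: [0.549, 0.548, 0.446, -0.446]
wrist_force: [0.2, 0.4, -3.3]
width: 0.06
finger_force: 67.7
```

Emit:
{"method": "step_arm", "body": {"moves": [{"dp": [-0.001, 0, 0], "rotation": [0, 0, 0]}, {"dp": [-0.002, 0, 0], "rotation": [0, 0, 0]}, {"dp": [-0.003, 0, 0.001], "rotation": [0, 0, 0]}, {"dp": [-0.003, 0, 0.001], "rotation": [0, 0, 0]}]}}

```text
clock: 36.78
eef_pos: [0.5687, -0.0296, 0.0721]
orientation: [0.55, 0.548, 0.446, -0.446]
wrist_force: [-0.1, 0.0, -2.3]
width: 0.0595
finger_force: 67.8
```

Emit:
{"method": "step_arm", "body": {"moves": [{"dp": [-0.001, 0, 0], "rotation": [0, 0, 0]}, {"dp": [-0.002, 0, 0], "rotation": [0, 0, 0]}, {"dp": [-0.002, 0, 0], "rotation": [0, 0, 0]}]}}

```text
clock: 37.15
eef_pos: [0.5686, -0.03, 0.0719]
orientation: [0.548, 0.548, 0.447, -0.447]
wrist_force: [-1.7, -0.8, 4.7]
width: 0.0601
finger_force: 67.9
```

Emit:
{"method": "step_arm", "body": {"moves": [{"dp": [0, 0, 0], "rotation": [0, 0, 0]}, {"dp": [0.001, 0, 0], "rotation": [0, 0, 0]}, {"dp": [0.001, 0, 0], "rotation": [0, 0, 0]}, {"dp": [0.001, 0, 0], "rotation": [0, 0, 0]}, {"dp": [0.001, 0, 0], "rotation": [0, 0, 0]}, {"dp": [0.001, 0, 0], "rotation": [0, 0, 0]}], "grip": 1}}

```text
clock: 37.9
eef_pos: [0.5686, -0.0298, 0.0709]
orientation: [0.55, 0.548, 0.446, -0.446]
wrist_force: [1.0, 0.5, 0.2]
width: 0.0857
finger_force: 0.0
```

Emit:
{"method": "step_arm", "body": {"moves": [{"dp": [0, 0, -0.04], "rotation": [0, 0, 0]}, {"dp": [0, 0, -0.08], "rotation": [0, 0, 0]}, {"dp": [0.02, 0, -0.1], "rotation": [0, 0, 0]}, {"dp": [0.07, 0, -0.1], "rotation": [0, 0, 0]}, {"dp": [0.12, 0, -0.1], "rotation": [0, 0, 0]}, {"dp": [0.16, 0, -0.1], "rotation": [0, 0, 0]}, {"dp": [0.16, 0, -0.1], "rotation": [0, 0, 0]}]}}

```text
clock: 38.78
eef_pos: [0.5698, -0.0946, 0.2525]
orientation: [0.549, 0.551, 0.446, -0.444]
wrist_force: [0.3, -0.2, -0.2]
width: 0.0855
finger_force: 0.0
```

```bash
python3 -c "
from h import *
st()
go([.50,-.28,.25],[0,0,-1],[1,0,0])
"
```

```text
t 38.77 q [-0.74  0.7   1.35  0.98  2.08 -0.72] p [ 0.5698 -0.0946  0.2525] z [ 0.001  0.978 -0.208] y [1.    0.    0.004] F [ 0.3 -0.2 -0.2] w 0.0855 ff 0.0
flip 1 dp [-0.0407, -0.0699, -0.1809] rot [0.003, -1.361, 0.003]
flip -1 dp [-0.0407, -0.0699, -0.1809] rot [1.975, 0.005, -2.439]
```

Emit:
{"method": "step_arm", "body": {"moves": [{"dp": [0, -0.02, -0.03], "rotation": [0, -1.361, 0]}, {"dp": [0, -0.04, -0.06], "rotation": [0, -1.361, 0]}, {"dp": [0, -0.07, -0.09], "rotation": [0, -1.361, 0]}, {"dp": [0, -0.07, -0.09], "rotation": [0, -1.361, 0]}, {"dp": [0, -0.07, -0.09], "rotation": [0, -1.361, 0]}, {"dp": [0, -0.07, -0.09], "rotation": [0, -1.361, 0]}, {"dp": [0, -0.07, -0.09], "rotation": [0, -1.361, 0]}, {"dp": [0, -0.07, -0.09], "rotation": [0, -1.361, 0]}, {"dp": [0, -0.07, -0.09], "rotation": [0, -1.361, 0]}, {"dp": [0, -0.07, -0.09], "rotation": [0, -1.361, 0]}]}}

```text
clock: 40.02
eef_pos: [0.4985, -0.183, 0.2658]
orientation: [0.708, 0.707, 0.001, -0.003]
wrist_force: [-1.2, 0.2, 0.2]
width: 0.085
finger_force: 0.0
```

```bash
python3 -c "
from h import *
st()
for n in('top','side'):
  t=camera(n);b=t['image'][:,:,::-1]
  x,y=map(int,proj(t,[.53,-.41,.03]));print(n,x-40,y-40)
  cv2.imwrite('pics/d%s.png'%n,cv2.resize(b[y-40:y+40,x-40:x+40],(400,400),interpolation=cv2.INTER_CUBIC))
  if n=='side': e=cv2.resize(b[120:320,120:370],(500,400))
  else: f=cv2.resize(b[130:280,170:325],(300,300))
a=[cv2.imread('pics/d%s.png'%n) for n in('top','side')]
cv2.imwrite('pics/b7.png',np.hstack(a))
cv2.imwrite('pics/b8.png',np.hstack([e,cv2.resize(f,(300,400))]))
"
```

```text
t 40.02 q [-0.52  0.09  1.6   0.    1.46 -0.52] p [ 0.4985 -0.183   0.2658] z [-0.004  0.006 -1.   ] y [ 1.    -0.002 -0.004] F [-1.2  0.2  0.2] w 0.085 ff 0.0
top 352 170
side 268 297
```

View pics/b7.png

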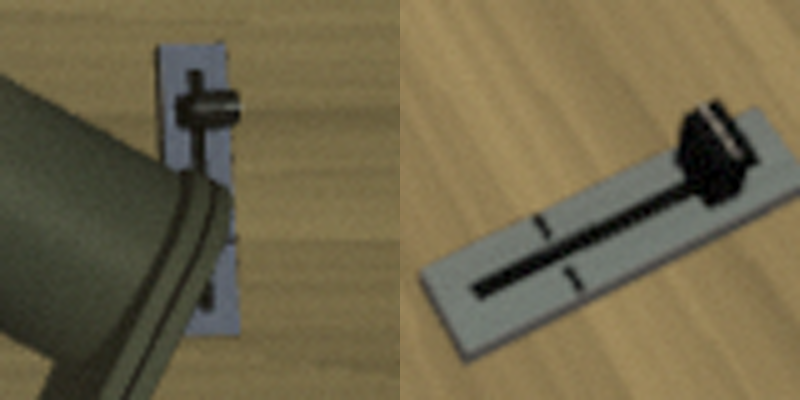

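View pics/b8.png

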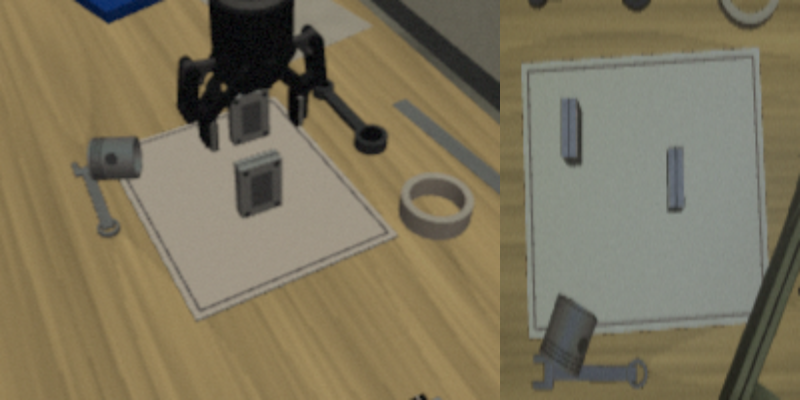

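Both covers stand, but the piston has been knocked over. It now lies at the near-left board corner with its crown end, at about (561,366) in the right crop, over the wrench. The dimmer grip and mark are clear in the side view. I'll measure the piston and pick it up again.

```bash
python3 -c "
from h import *
c=camera('top');im=c['image'];hsv=cv2.cvtColor(im,cv2.COLOR_RGB2HSV)
P=ray(c,[[210.3,243.6],[201.5,267.2]],.037);print(P)
b=im[225:290,180:260][:,:,::-1]
s=camera('side');print([proj(s,p) for p in P])
x,y=map(int,proj(s,P.mean(0)))
e=s['image'][y-40:y+40,x-49:x+49][:,:,::-1]
cv2.imwrite('pics/b9.png',np.hstack([cv2.resize(b,(400,325),interpolation=cv2.INTER_CUBIC),cv2.resize(e,(398,325),interpolation=cv2.INTER_CUBIC)]))
print(x-49,y-40)
"
```

```text
[[0.44028665 0.10955915 0.037     ]
 [0.37506395 0.13417297 0.037     ]]
[(np.float64(189.48510826926324), np.float64(198.6933605358157)), (np.float64(165.56360534113531), np.float64(200.10489620406244))]
128 159
```

View pics/b9.png

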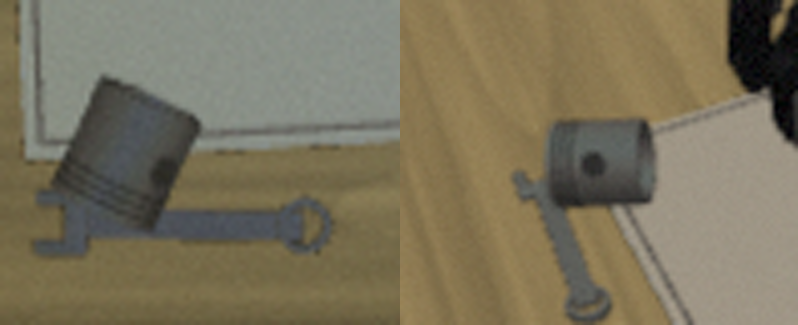

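```bash
python3 -c "
from h import *
z=np.array([.286,-.117,-.951])
go(np.array([.417,.118,.025])-.12*z+[0,0,.06],z,[.38,.925,0])
"
```

```text
flip 1 dp [0.3151, -0.1167, 0.069] rot [-0.186, -0.283, -1.174]
flip -1 dp [0.3151, -0.1167, 0.069] rot [-0.314, 0.207, 1.938]
```

Emit:
{"method": "step_arm", "body": {"moves": [{"dp": [0.05, -0.02, 0.0], "rotation": [-0.186, -0.283, -1.174]}, {"dp": [0.1, -0.04, 0.0], "rotation": [-0.186, -0.283, -1.174]}, {"dp": [0.16, -0.06, 0.0], "rotation": [-0.186, -0.283, -1.174]}, {"dp": [0.22, -0.08, 0.02], "rotation": [-0.186, -0.283, -1.174]}, {"dp": [0.28, -0.1, 0.05], "rotation": [-0.186, -0.283, -1.174]}, {"dp": [0.315, -0.117, 0.069], "rotation": [-0.186, -0.283, -1.174]}, {"dp": [0.315, -0.117, 0.069], "rotation": [-0.186, -0.283, -1.174]}, {"dp": [0.315, -0.117, 0.069], "rotation": [-0.186, -0.283, -1.174]}, {"dp": [0.315, -0.117, 0.069], "rotation": [-0.186, -0.283, -1.174]}]}}

```text
clock: 41.35
eef_pos: [0.3831, 0.1319, 0.1999]
orientation: [0.192, 0.969, -0.03, 0.154]
wrist_force: [0.0, -0.2, 0.9]
width: 0.0852
finger_force: 0.0
```

```bash
python3 -c "
from h import *
st()
z=np.array([.286,-.117,-.951]);P=np.array([.417,.118,.025])
go(P-.08*z,z,[.38,.925,0]);go(P,z,[.38,.925,0])
"
```

```text
t 41.35 q [ 0.27 -0.3   2.12 -0.22  1.07 -0.83] p [0.3831 0.1319 0.1999] z [ 0.287 -0.118 -0.951] y [0.381 0.924 0.001] F [ 0.  -0.2  0.9] w 0.0852 ff 0.0
flip 1 dp [0.0194, -0.0001, 0.0977] rot [-0.0, 0.002, -0.002]
flip -1 dp [0.0194, -0.0001, 0.0977] rot [0.003, 0.0, 3.14]
flip 1 dp [0.0195, -0.0001, 0.1777] rot [-0.0, 0.002, -0.002]
flip -1 dp [0.0195, -0.0001, 0.1777] rot [0.003, 0.0, 3.14]
```

Emit:
{"method": "step_arm", "body": {"moves": [{"dp": [0.0195, 0, 0.05], "rotation": [0, 0, 0]}, {"dp": [0.0195, 0, 0.09], "rotation": [0, 0, 0]}, {"dp": [0.0195, 0, 0.115], "rotation": [0, 0, 0]}, {"dp": [0.0195, 0, 0.14], "rotation": [0, 0, 0]}, {"dp": [0.0195, 0, 0.16], "rotation": [0, 0, 0]}, {"dp": [0.0195, 0, 0.177], "rotation": [0, 0, 0]}, {"dp": [0.0195, 0, 0.177], "rotation": [0, 0, 0]}, {"dp": [0.0195, 0, 0.177], "rotation": [0, 0, 0]}]}}

```text
clock: 42.35
eef_pos: [0.4168, 0.1181, 0.0256]
orientation: [0.191, 0.969, -0.03, 0.154]
wrist_force: [0.2, -0.9, -0.4]
width: 0.0854
finger_force: 0.0
```

```bash
python3 -c "
from h import *
st()"
```

```text
t 42.35 q [ 0.2   0.11  2.21 -0.32  0.58 -0.73] p [0.4168 0.1181 0.0256] z [ 0.288 -0.118 -0.95 ] y [0.38  0.925 0.   ] F [ 0.2 -0.9 -0.4] w 0.0854 ff 0.0
```

Emit:
{"method": "step_arm", "body": {"moves": [{"dp": [0, 0, 0], "rotation": [0, 0, 0]}, {"dp": [0, 0, 0], "rotation": [0, 0, 0]}, {"dp": [0, 0, 0], "rotation": [0, 0, 0]}, {"dp": [0, 0, 0], "rotation": [0, 0, 0]}, {"dp": [0, 0, 0], "rotation": [0, 0, 0]}, {"dp": [0, 0, 0], "rotation": [0, 0, 0]}, {"dp": [0, 0, 0], "rotation": [0, 0, 0]}, {"dp": [0, 0, 0], "rotation": [0, 0, 0]}], "grip": -1, "newtons": 60}}

```text
clock: 43.35
eef_pos: [0.4172, 0.1189, 0.0266]
orientation: [0.19, 0.969, -0.03, 0.156]
wrist_force: [-2.4, -0.2, 5.8]
width: 0.062
finger_force: 62.3
```

Emit:
{"method": "step_arm", "body": {"moves": [{"dp": [-0.012, 0, -0.037], "rotation": [0, 0, 0]}, {"dp": [-0.026, 0, -0.08], "rotation": [0, 0, 0]}, {"dp": [-0.042, 0, -0.13], "rotation": [0, 0, 0]}, {"dp": [-0.056, 0, -0.17], "rotation": [0, 0, 0]}, {"dp": [-0.056, 0, -0.17], "rotation": [0, 0, 0]}]}}

```text
clock: 43.98
eef_pos: [0.4188, 0.1192, 0.2082]
orientation: [0.191, 0.968, -0.028, 0.158]
wrist_force: [0.5, -0.2, -3.7]
width: 0.0618
finger_force: 66.0
```

```bash
python3 -c "
from h import *
st()
a=.314
go([.48,.10,.22],[0,np.cos(a),-np.sin(a)],[1,0,0])
"
```

```text
t 43.98 q [ 0.21 -0.24  2.07 -0.2   1.05 -0.9 ] p [0.4188 0.1192 0.2082] z [ 0.296 -0.116 -0.948] y [0.378 0.926 0.005] F [ 0.5 -0.2 -3.7] w 0.0618 ff 66.0
flip 1 dp [-0.0643, 0.0054, 0.0092] rot [-0.581, 1.373, 1.163]
flip -1 dp [-0.0643, 0.0054, 0.0092] rot [-1.424, -0.603, -1.416]
```

Emit:
{"method": "step_arm", "body": {"moves": [{"dp": [-0.036, 0.0256, 0], "rotation": [-0.581, 1.373, 1.163]}, {"dp": [-0.036, 0.0256, 0], "rotation": [-0.581, 1.373, 1.163]}, {"dp": [-0.036, 0.0256, 0], "rotation": [-0.581, 1.373, 1.163]}, {"dp": [-0.036, 0.0256, 0], "rotation": [-0.581, 1.373, 1.163]}, {"dp": [-0.036, 0.0256, 0], "rotation": [-0.581, 1.373, 1.163]}, {"dp": [-0.036, 0.0256, 0], "rotation": [-0.581, 1.373, 1.163]}, {"dp": [-0.036, 0.0256, 0], "rotation": [-0.581, 1.373, 1.163]}, {"dp": [-0.036, 0.0256, 0], "rotation": [-0.581, 1.373, 1.163]}, {"dp": [-0.036, 0.0256, 0], "rotation": [-0.581, 1.373, 1.163]}, {"dp": [-0.036, 0.0256, 0], "rotation": [-0.581, 1.373, 1.163]}, {"dp": [-0.036, 0.0256, 0], "rotation": [-0.581, 1.373, 1.163]}, {"dp": [-0.036, 0.0256, 0], "rotation": [-0.581, 1.373, 1.163]}, {"dp": [-0.036, 0.0256, 0], "rotation": [-0.581, 1.373, 1.163]}]}}

```text
clock: 45.6
eef_pos: [0.4581, 0.1294, 0.2155]
orientation: [0.574, 0.572, 0.412, -0.417]
wrist_force: [0.2, -0.0, -3.7]
width: 0.0611
finger_force: 66.4
```

```bash
python3 -c "
from h import *
st()
a=.314
for z in(.08,.054,.034):go([.46,.13,z],[0,np.cos(a),-np.sin(a)],[1,0,0])
c=camera('top')
cv2.imwrite('pics/b10.png',cv2.resize(c['image'][130:290,170:330][:,:,::-1],(600,600),interpolation=cv2.INTER_CUBIC))
"
```

```text
t 45.6 q [-0.53  0.36  1.91  0.98  1.74 -0.83] p [0.4581 0.1294 0.2155] z [-0.004  0.95  -0.313] y [ 1.     0.002 -0.006] F [ 0.2 -0.  -3.7] w 0.0611 ff 66.4
flip 1 dp [-0.1285, 0.0028, 0.043] rot [-0.004, 0.005, -0.006]
flip -1 dp [-0.1285, 0.0028, 0.043] rot [0.007, 0.006, 3.136]
flip 1 dp [-0.1532, 0.0029, 0.0511] rot [-0.004, 0.005, -0.006]
flip -1 dp [-0.1532, 0.0029, 0.0511] rot [0.007, 0.006, 3.136]
flip 1 dp [-0.1722, 0.0031, 0.0574] rot [-0.004, 0.005, -0.006]
flip -1 dp [-0.1722, 0.0031, 0.0574] rot [0.007, 0.006, 3.136]
```

View pics/b10.png

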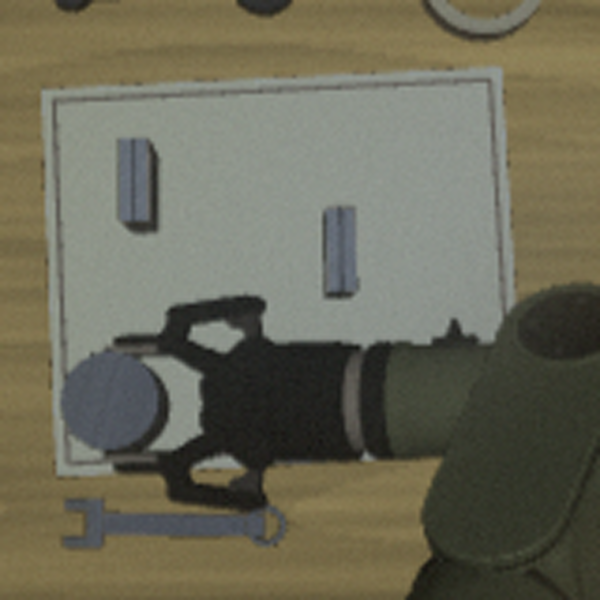

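The piston is held crown up at (110,400) in the crop, both covers stand clear, and the wrench is in place. I'll lower it.

Emit:
{"method": "step_arm", "body": {"moves": [{"dp": [-0.04, 0.002, 0.013], "rotation": [-0.004, 0.005, -0.006]}, {"dp": [-0.08, 0.002, 0.027], "rotation": [-0.004, 0.005, -0.006]}, {"dp": [-0.115, 0.002, 0.038], "rotation": [-0.004, 0.005, -0.006]}, {"dp": [-0.14, 0.002, 0.047], "rotation": [-0.004, 0.005, -0.006]}, {"dp": [-0.158, 0.002, 0.053], "rotation": [-0.004, 0.005, -0.006]}, {"dp": [-0.168, 0.002, 0.056], "rotation": [-0.004, 0.005, -0.006]}, {"dp": [-0.172, 0.002, 0.057], "rotation": [-0.004, 0.005, -0.006]}, {"dp": [-0.172, 0.002, 0.057], "rotation": [-0.004, 0.005, -0.006]}]}}

```text
clock: 46.65
eef_pos: [0.4586, 0.1298, 0.0343]
orientation: [0.572, 0.571, 0.417, -0.416]
wrist_force: [-1.0, -0.2, -3.1]
width: 0.0618
finger_force: 66.4
```

Emit:
{"method": "step_arm", "body": {"moves": [{"dp": [-0.001, 0, 0], "rotation": [0, 0, 0]}, {"dp": [-0.002, 0, 0], "rotation": [0, 0, 0]}, {"dp": [-0.003, 0, 0.001], "rotation": [0, 0, 0]}]}}

```text
clock: 47.02
eef_pos: [0.4583, 0.1298, 0.0309]
orientation: [0.572, 0.571, 0.416, -0.416]
wrist_force: [-0.1, 0.4, -3.0]
width: 0.0618
finger_force: 66.4
```

Emit:
{"method": "step_arm", "body": {"moves": [{"dp": [-0.001, 0, 0], "rotation": [0, 0, 0]}, {"dp": [-0.002, 0, 0], "rotation": [0, 0, 0]}, {"dp": [-0.002, 0, 0.001], "rotation": [0, 0, 0]}]}}

```text
clock: 47.4
eef_pos: [0.4582, 0.1301, 0.0305]
orientation: [0.571, 0.57, 0.418, -0.418]
wrist_force: [-3.3, -7.6, 9.5]
width: 0.0619
finger_force: 66.6
```

Emit:
{"method": "step_arm", "body": {"moves": [{"dp": [0, 0, 0], "rotation": [0, 0, 0]}, {"dp": [0.001, 0, 0], "rotation": [0, 0, 0]}, {"dp": [0.001, 0, 0], "rotation": [0, 0, 0]}, {"dp": [0.001, 0, 0], "rotation": [0, 0, 0]}, {"dp": [0.001, 0, 0], "rotation": [0, 0, 0]}, {"dp": [0.001, 0, 0], "rotation": [0, 0, 0]}], "grip": 1}}

```text
clock: 48.15
eef_pos: [0.4581, 0.1306, 0.0294]
orientation: [0.572, 0.57, 0.416, -0.417]
wrist_force: [-0.1, 0.3, 0.5]
width: 0.0854
finger_force: 0.0
```

Emit:
{"method": "step_arm", "body": {"moves": [{"dp": [0, 0, -0.04], "rotation": [0, 0, 0]}, {"dp": [0, 0, -0.08], "rotation": [0, 0, 0]}, {"dp": [0.02, 0, -0.1], "rotation": [0, 0, 0]}, {"dp": [0.07, 0, -0.1], "rotation": [0, 0, 0]}, {"dp": [0.12, 0, -0.1], "rotation": [0, 0, 0]}, {"dp": [0.18, 0, -0.1], "rotation": [0, 0, 0]}, {"dp": [0.18, 0, -0.1], "rotation": [0, 0, 0]}]}}

```text
clock: 49.02
eef_pos: [0.4593, 0.0907, 0.2346]
orientation: [0.571, 0.573, 0.417, -0.414]
wrist_force: [-0.6, -0.3, -0.3]
width: 0.0858
finger_force: 0.0
```

```bash
python3 -c "
from h import *
st()
go([.583,-.29,.2],[0,0,-1],[0,1,0])
c=camera('top');blobs(c,(175,160,260,262),.072,90,0,95)
"
```

```text
t 49.02 q [-0.6   0.35  1.87  0.94  1.81 -0.83] p [0.4593 0.0907 0.2346] z [ 0.002  0.951 -0.31 ] y [ 1.    -0.     0.006] F [-0.6 -0.3 -0.3] w 0.0858 ff 0.0
flip 1 dp [-0.1515, 0.1236, -0.351] rot [0.978, -0.97, -1.339]
flip -1 dp [-0.1515, 0.1236, -0.351] rot [-0.971, -0.979, 1.345]
centre mm [457.  113.8] size [59.3 60.6] long axis deg 71.1 uv bbox (196, 227, 24, 22)
centre mm [468.1  32. ] size [117.4 150.3] long axis deg -0.6 uv bbox (216, 206, 44, 56)
```

```bash
python3 -c "
from h import *
s=camera('side');t=camera('top')
print('mark side',ray(s,[[299.6,347.8]],.014),'grip side',ray(s,[[331.8,323.2]],.0545))
print('grip top',ray(t,[[393.8,191.6]],.0545),'mark top',ray(t,[[613*.64,341*.64]],.014))
print('slot ends side',ray(s,[[268+80/5,297+293/5]],.014))
"
```

```text
mark side [[ 0.50795562 -0.41485566  0.014     ]] grip side [[ 0.581903   -0.41412129  0.0545    ]]
grip top [[ 0.58073419 -0.40804456  0.0545    ]] mark top [[ 0.50705027 -0.4129483   0.014     ]]
slot ends side [[ 0.47077989 -0.41552063  0.014     ]]
```

```bash
python3 -c "
from h import *
go([.581,-.413,.16],[0,0,-1],[0,-1,0])
"
```

```text
flip 1 dp [-0.221, 0.1242, -0.4577] rot [-0.978, -0.975, 1.337]
flip -1 dp [-0.221, 0.1242, -0.4577] rot [0.976, -0.979, -1.344]
```

Emit:
{"method": "step_arm", "body": {"moves": [{"dp": [0, 0, -0.02], "rotation": [-0.978, -0.975, 1.337]}, {"dp": [0, 0, -0.04], "rotation": [-0.978, -0.975, 1.337]}, {"dp": [0, 0, -0.06], "rotation": [-0.978, -0.975, 1.337]}, {"dp": [-0.02, 0.02, -0.1], "rotation": [-0.978, -0.975, 1.337]}, {"dp": [-0.04, 0.04, -0.15], "rotation": [-0.978, -0.975, 1.337]}, {"dp": [-0.06, 0.06, -0.2], "rotation": [-0.978, -0.975, 1.337]}, {"dp": [-0.08, 0.08, -0.25], "rotation": [-0.978, -0.975, 1.337]}, {"dp": [-0.1, 0.1, -0.3], "rotation": [-0.978, -0.975, 1.337]}, {"dp": [-0.12, 0.12, -0.35], "rotation": [-0.978, -0.975, 1.337]}, {"dp": [-0.15, 0.124, -0.4], "rotation": [-0.978, -0.975, 1.337]}, {"dp": [-0.221, 0.124, -0.4577], "rotation": [-0.978, -0.975, 1.337]}, {"dp": [-0.221, 0.124, -0.4577], "rotation": [-0.978, -0.975, 1.337]}, {"dp": [-0.221, 0.124, -0.4577], "rotation": [-0.978, -0.975, 1.337]}], "grip": 0.4}}

```text
clock: 50.8
eef_pos: [0.5784, -0.4136, 0.1543]
orientation: [1.0, -0.002, -0.003, -0.003]
wrist_force: [0.4, -0.3, -0.5]
width: 0.0598
finger_force: 0.0
```

```bash
python3 -c "
from h import *
st()
go([.581,-.413,.024],[0,0,-1],[0,-1,0])
c=camera('side');b=cv2.resize(c['image'][120:384,120:370][:,:,::-1],(500,528))
cv2.imwrite('pics/b11.png',b)
"
```

```text
t 50.8 q [-0.74  0.56  1.23  0.    1.36  0.83] p [ 0.5784 -0.4136  0.1543] z [-0.006  0.007 -1.   ] y [-0.003 -1.    -0.007] F [ 0.4 -0.3 -0.5] w 0.0598 ff 0.0
flip 1 dp [0.0034, 0.0002, 0.1303] rot [-0.007, 0.006, -0.003]
flip -1 dp [0.0034, 0.0002, 0.1303] rot [0.01, 0.011, 3.138]
```

View pics/b11.png

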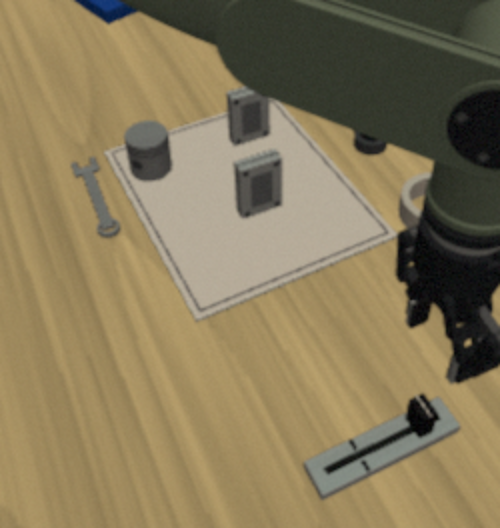

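All three parts stand on the board: the piston at (148,150) and the covers at (248,115) and (260,183). I'll descend on the grip at (422,415) and slide it.

Emit:
{"method": "step_arm", "body": {"moves": [{"dp": [0.003, 0, 0.05], "rotation": [-0.007, 0.006, -0.003]}, {"dp": [0.003, 0, 0.08], "rotation": [-0.007, 0.006, -0.003]}, {"dp": [0.003, 0, 0.105], "rotation": [-0.007, 0.006, -0.003]}, {"dp": [0.003, 0, 0.12], "rotation": [-0.007, 0.006, -0.003]}, {"dp": [0.003, 0, 0.13], "rotation": [-0.007, 0.006, -0.003]}, {"dp": [0.003, 0, 0.13], "rotation": [-0.007, 0.006, -0.003]}]}}

```text
clock: 51.6
eef_pos: [0.5844, -0.4127, 0.0306]
orientation: [1.0, 0.002, 0.003, 0.003]
wrist_force: [-0.4, -0.8, 0.5]
width: 0.0597
finger_force: 0.0
```

Emit:
{"method": "step_arm", "body": {"moves": [{"dp": [0, 0, 0], "rotation": [0, 0, 0]}, {"dp": [0, 0, 0], "rotation": [0, 0, 0]}, {"dp": [0, 0, 0], "rotation": [0, 0, 0]}, {"dp": [0, 0, 0], "rotation": [0, 0, 0]}, {"dp": [0, 0, 0], "rotation": [0, 0, 0]}, {"dp": [0, 0, 0], "rotation": [0, 0, 0]}, {"dp": [0, 0, 0], "rotation": [0, 0, 0]}], "grip": -1, "newtons": 25}}

```text
clock: 52.48
eef_pos: [0.5854, -0.412, 0.0326]
orientation: [1.0, 0.002, 0.004, 0.003]
wrist_force: [-0.6, 5.2, 5.0]
width: 0.0277
finger_force: 28.1
```

```bash
python3 -c "
from h import *
st()"
```

```text
t 52.48 q [-0.73  0.68  1.3   0.    1.15  0.83] p [ 0.5854 -0.412   0.0326] z [ 0.009 -0.005 -1.   ] y [ 0.003 -1.     0.005] F [-0.6  5.2  5. ] w 0.0277 ff 28.1
```

Emit:
{"method": "step_arm", "body": {"moves": [{"dp": [-0.012, 0, 0], "rotation": [0, 0, 0]}, {"dp": [-0.025, 0, 0], "rotation": [0, 0, 0]}, {"dp": [-0.04, 0, 0], "rotation": [0, 0, 0]}, {"dp": [-0.055, 0, 0], "rotation": [0, 0, 0]}, {"dp": [-0.066, 0, 0], "rotation": [0, 0, 0]}, {"dp": [-0.0735, 0, 0], "rotation": [0, 0, 0]}, {"dp": [-0.0735, 0, 0], "rotation": [0, 0, 0]}, {"dp": [-0.0735, 0, 0], "rotation": [0, 0, 0]}]}}

```text
clock: 53.48
eef_pos: [0.5116, -0.4128, 0.0325]
orientation: [1.0, 0.001, 0.004, 0.003]
wrist_force: [-1.2, 5.8, 8.8]
width: 0.0276
finger_force: 28.4
```

Emit:
{"method": "step_arm", "body": {"moves": [{"dp": [0, 0, 0], "rotation": [0, 0, 0]}, {"dp": [0, 0, 0], "rotation": [0, 0, 0]}, {"dp": [0, 0, 0], "rotation": [0, 0, 0]}, {"dp": [0, 0, 0], "rotation": [0, 0, 0]}, {"dp": [0, 0, -0.04], "rotation": [0, 0, 0]}, {"dp": [0, 0, -0.09], "rotation": [0, 0, 0]}, {"dp": [0.03, 0, -0.15], "rotation": [0, 0, 0]}, {"dp": [0.1, 0, -0.2], "rotation": [0, 0, 0]}, {"dp": [0.1, 0, -0.2], "rotation": [0, 0, 0]}, {"dp": [0.1, 0, -0.2], "rotation": [0, 0, 0]}], "grip": 0.5}}

```text
clock: 54.72
eef_pos: [0.6116, -0.4119, 0.233]
orientation: [1.0, 0.002, 0.005, 0.005]
wrist_force: [0.6, -0.6, 1.5]
width: 0.0638
finger_force: 0.0
```

```bash
python3 -c "
from h import *
st()
s=camera('side')
b=s['image'][:,:,::-1]
cv2.imwrite('pics/b12.png',np.hstack([cv2.resize(b[297:377,268:348],(400,400),interpolation=cv2.INTER_CUBIC),cv2.resize(b[120:320,120:320],(400,400))]))
"
```

```text
t 54.73 q [-0.71  0.54  1.09 -0.    1.5   0.86] p [ 0.6116 -0.4119  0.233 ] z [ 0.011 -0.01  -1.   ] y [ 0.005 -1.     0.01 ] F [ 0.6 -0.6  1.5] w 0.0638 ff 0.0
```

View pics/b12.png

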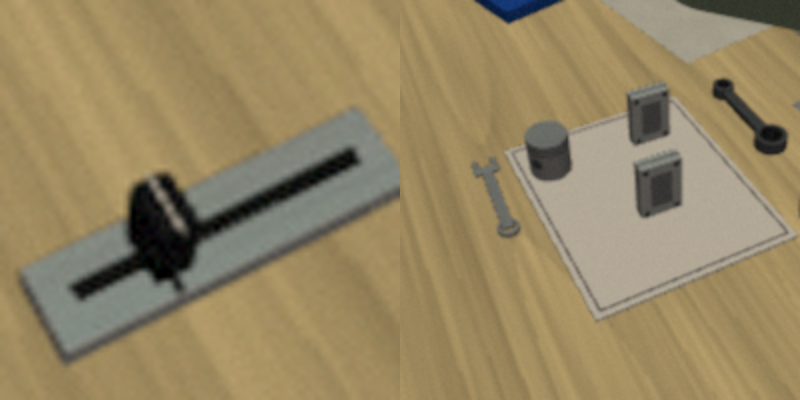

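The grip's white line is at about (167,202) and the near mark line at (178,283). All three parts still stand. I'll check the numbers.

```bash
python3 -c "
from h import *
s=camera('side')
print(ray(s,[[268+167/5,297+202/5]],.0545), ray(s,[[299.6,347.8]],.014), ray(s,[[268+178/5,297+283/5]],.014), ray(s,[[268+173/5,297+280/5]],.014))
t=camera('top')
print(ray(t,[[613*.64,341*.64]],.014))
hsv=cv2.cvtColor(t['image'],cv2.COLOR_RGB2HSV)
m=np.zeros(hsv.shape[:2],np.uint8);m[175:242,380:402]=(hsv[175:242,380:402,2]<38)
for q in cv2.findContours(m,cv2.RETR_EXTERNAL,cv2.CHAIN_APPROX_NONE)[0]:
  if len(q)>6:
    x,y,w,h=cv2.boundingRect(q);print(x,y,w,h,ray(t,[[x+w/2,y+h/2]],.0545))
"
```

```text
[[ 0.50926293 -0.41409555  0.0545    ]] [[ 0.50795562 -0.41485566  0.014     ]] [[ 0.50906739 -0.42908622  0.014     ]] [[ 0.507868   -0.42711358  0.014     ]]
[[ 0.50705027 -0.4129483   0.014     ]]
381 228 2 5 [[ 0.47196173 -0.37088619  0.0545    ]]
383 184 19 46 [[ 0.53737692 -0.40277488  0.0545    ]]
398 175 4 2 [[ 0.62481283 -0.42728319  0.0545    ]]
```

Line x is 0.509 and mark x is 0.508, inside the 8 mm tolerance. Everything is standing and the robot touches nothing, so I'll hand in.

```bash
python3 -c "
from plant import robot
print(robot.job_done())"
```

```text
the job is handed in; nothing more can be done
None
```

I've handed the job in: both covers stand on edge and the piston stands crown up on the board (it was knocked over once and re-set), and the dimmer grip measures about 1 mm from the mark; the hand-in returned no verdict.

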